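# Face the sample to the scanner and lap the bay doors

## Robot

A 6-joint arm with a two-finger parallel gripper is mounted at the origin on the work surface. World frame = base frame: x ahead of the robot, y to its left, z up, the work surface at z = 0. Lengths are in m, angles in rad, forces in N, time in s.
With the tool pointing down it reaches from about 0.375 to 0.975 m from the base axis. Payload 3.8 kg.
Tool frame: the origin (TCP) lies at the very end of the fingers, on their centre line; the grasp point (between the pads) lies 19 mm behind it; z points along the fingers, x is the direction in which the jaws open and shut, and the axes are right-handed (so a half turn about z gives the same grasp; the last joint's range is limited). The gripper opens to 85 mm and grips with 20 to 120 N. Pads are 22 mm wide; open, the fingers measure 114 mm over their backs; the gripper's body (76 mm by 85 mm) begins 54 mm behind the grasp point. The pads swing forward as they close: fully open they stand 13 mm farther back than shut.
Start: joints at [1.114, 0.264, 1.604, -0, 1.274, -0.037], TCP at [0.275, 0.616, 0.231] pointing down, gripper open.
Joint ranges: [-2.63, 2.63], [-0.94, 2.18], [0.31, 2.57], [-1.31, 4.45], [0, 2.66], [-2.55, 2.55]. Speed limits (rad/s): [2.57, 2.57, 3.14, 3.14, 3.14, 3.14].

## Interface

Orientations are given as a rotation vector (axis times angle).
In Python, from workcell import bot gives the robot as it stands.
- The arm moves only by the tool carry_out, never from a script. Its argument "deltas" is a list of rows, each an object with "delta_pos": the shift along the tool's x, y, z in m, a list of three; "dr": the turn, a rotation vector about the tool's x, y, z in rad, a list of three. A call has 1 to 10 rows; each row shifts and turns the commanded pose from where the row before left it, along the tool's axes as they then stand; what a row does not reach is not made up. A row lasts 1/8 s, in which the tool goes at most 62.5 mm and 10.7 degrees, less where a joint would pass 70% of its speed; a pose out of reach is approached as far as the arm can. A call is refused whole if a number of a shift passes 0.0625 or a number of a turn 0.188, either way. A call with a gripper value outside its range is refused whole. "grip" is the opening, from 0 (shut) to 1 (fully open), set as the call begins (left out, the last holds). The fingers move at their own pace and stop on an object; "force" is the grip in N (left out, the last holds). Time passes only in rows, so rows that do not move let the fingers close. It gives the time, the measured TCP pose, the force and the opening at its end, in the units of the state.
- bot.read_state(): the state, without advancing time (a new reading comes with each control period).
- bot.read_camera(name): name is "scene" or "top" or "wrist"; returns a dict with "frame" (420x560x3 uint8, red, green, blue), "K" (3x3 intrinsics, pixels), "k1" (the pictures are not rectified: a ray, as slopes to the right and down, at radius r is drawn at 1 + k1 r^2 times it, then the intrinsics apply), "xyz" and "attitude" of the camera in the world; the wrist camera has in their place "hand_eye" (4x4, takes a point from camera to tool coordinates, whose origin is the TCP and whose axes are the tool frame's). Camera axes: x right, y down, z forward; pixel columns grow to the right and rows downward; lengths in m; the calibration is good to about 2 mm. A picture is of the moment at which its call begins: read the wrist's pose just before it. There is no depth.
- bot.finish_job(): hands the job in, once; it reports no verdict.
The state is a dict: "time": time; "q": joint angles; "joint_vel": joint speeds; "joint_torque": joint torques, N m; "tool_pos": TCP position; "tcp_rot": TCP orientation; "wrist_force": force on the tool from outside, world axes, zero at the start; "torque": the same for the moment, N m; "width": opening from 0.0 (shut) to 1.0 (fully open).
Only numpy, scipy, OpenCV 4.12 (cv2) and the standard library are available. Lean on these libraries where they do the work, as an engineer would, in place of code of your own. Each camera call takes 0.05 s, during which the arm holds its last target.

## Task

Turn the sample jar on its pad so that its label squarely faces the scanner block, leaving it standing centred on the pad. Then close the reading bay: shut the rebated door leaf fully first, while the flanged leaf is still well open, and the flanged leaf fully last, so that its flange laps over the other's edge. Leave the bottle, the vial tray and the clear jar beside the bay alone.

Things in the scene. Friction and masses are not known exactly. Their poses are not given: they have to be found in the camera images.
- bay: White reading bay fixed on the bench, open at the top: 200 mm deep (x), 290 mm wide (y), 120 mm high, walls and floor 10 mm thick. Origin at the centre of its underside; x points to its closed back wall, so the open front with the two door leaves is its -x side, towards the robot; y to the left seen from the robot.
- leaf_rebated (a joint): Opening angle (rad) of the right-hand (bay -y) door leaf: 0 = fully shut, grows as its free edge swings out to bay -x, limit 1.75. White panel 16 mm thick, 106 mm high (14 to 120 mm above the bench), smooth flat outer face without a handle, 8 mm outside the hinge axis. Hinge friction about 0.05 N m: it stays where it is left; no latch.
- leaf_flanged (a joint): Opening angle (rad) of the left-hand (bay +y) door leaf: 0 = fully shut, grows as its free edge swings out to bay -x, limit 1.75. Same height, thickness, hinge friction and smooth outer face as the other leaf. If it is shut first, the rebated leaf meets its flange and stops about 0.12 rad open.
- leaf_rebated_hinge (a point): Point on the vertical hinge axis of the rebated leaf at the height of its top edge (120 mm above the bench), in bay frame x -110, y -140 mm. Its y axis runs along the leaf from hinge to free edge, its -x axis points out of the leaf's outer face.
- leaf_flanged_hinge (a point): Point on the vertical hinge axis of the flanged leaf at the height of its top edge (120 mm above the bench), in bay frame x -110, y +140 mm. Its -y axis runs along the leaf from hinge to free edge, its -x axis points out of the leaf's outer face.
- reader: Dark foot plate fixed on the bay floor with a round rubber pad (60 mm across) and a black scanner block. Origin below the pad's centre at the plate's underside, 10 mm above the bench; pad top 10 mm higher. x points from pad centre to scanner: block 30 x 50 mm, window face 45 mm from the pad centre, top 61 mm above the origin. Yaw varies widely.
- jar_center (a point): Sample jar, loose, straight cylinder 50 mm across, 110 mm high (white cap from 87 mm up), 0.2 kg, its foot on the pad 20 mm above the bench. The point is on its axis half-way up (55 mm). z up; x points to the middle of the label, a white panel with dark bars on one side; a black rib on the cap (22 mm long, 4 mm high) runs from the cap's centre to its rim, right above the label.
- jar_mark (a point): Middle of the jar's label, on the jar's surface 25 mm from its axis along its x, half-way up (55 mm).
- bottle: Bystander: bottle 64 mm across, 120 mm high, on the bench right of the bay. Origin at its underside.
- vial_tray: Bystander: clear tray block 120 x 80 mm with vial caps, 42 mm high, left of the bay. Origin at its underside.
- tip_jar: Bystander: clear jar 84 mm across, 100 mm high, on the bench right of the bay and nearer the robot. Origin at its underside.
- leaf_rebated_edge (a point): Top of the rebated leaf's free edge, 147 mm from the hinge. The full-thickness panel runs from 6 to 122 mm from the hinge; over the last 25 mm only a bare aluminium inner tongue 7 mm thick remains, set back 9 mm from the outer face: the rebate.
- leaf_flanged_edge (a point): Top outer corner of the flanged leaf's free edge, 151 mm from the hinge. The full-thickness panel runs from 6 to 130 mm from the hinge; beyond it a bare aluminium flange 7 mm thick, flush with the outer face, lies over the other leaf's tongue by 18 mm when both are shut.
Mind the look-alikes: they are no part of the job. What is shaped like the part that bears jar_center but green or purple is not meant.

How it is judged:
By the outcome, as a careful person would: the job done as asked, in the order asked, and still so for the second after the job is handed in, with the robot touching nothing.
It also fails if it takes over 72 s, if anything falls off the work surface, if the arm or the gripper's body presses on something with over 40 N, if the wrist force passes 120 N, or if a joint passes its speed limit or range.

## Working session

There is one attempt and no reset: what is moved stays moved. The work goes in short steps, Python scripts to look and compute and a tool call to move; the robot and the scene stay as the last step left them, time stands still between calls to the robot, and variables do not carry over. Pictures are saved under pics/ and viewed, and the job is handed in when it is done.

Besides the shell and the picture viewer there is one more tool, called after "Request:" by a JSON object that holds its "name" and its "arguments", one argument or row to a line. carry_out: Moves the arm, as the interface text tells. Its arguments: {"type":"object","properties":{"deltas":{"type":"array"},"grip":{"type":"number"},"force":{"type":"number"}},"required":["deltas"]}

```bash
ls; mkdir -p pics; cat > h.py <<'E'
import numpy as np, cv2, json
from scipy.spatial.transform import Rotation as R
from workcell import bot
def snap(n,f):
    s=bot.read_state(); c=bot.read_camera(n)
    cv2.imwrite('pics/'+f+'.png',c['frame'][:,:,::-1])
    d={k:np.asarray(c[k]).tolist() for k in c if k!='frame'}
    d['tool_pos']=np.asarray(s['tool_pos']).tolist(); d['tcp_rot']=np.asarray(s['tcp_rot']).tolist()
    json.dump(d,open('pics/'+f+'.json','w')); return d,c['frame']
def pose(d):
    if 'hand_eye' in d:
        H=np.array(d['hand_eye']); Rt=R.from_rotvec(d['tcp_rot']).as_matrix()
        return Rt@H[:3,:3], Rt@H[:3,3]+np.array(d['tool_pos'])
    a=np.array(d['attitude']); 
    return (R.from_rotvec(a).as_matrix() if a.shape==(3,) else a), np.array(d['xyz'])
def ray(d,u,v):
    K=np.array(d['K']); x=(u-K[0,2])/K[0,0]; y=(v-K[1,2])/K[1,1]
    rd=np.hypot(x,y); r=rd
    for _ in range(30): r=rd/(1+d['k1']*r*r)
    s=r/rd if rd>0 else 1
    Rc,p=pose(d); return p, Rc@np.array([x*s,y*s,1.])
def atz(d,u,v,z):
    p,w=ray(d,u,v); return p+w*(z-p[2])/w[2]
def proj(d,P):
    Rc,p=pose(d); q=Rc.T@(np.array(P)-p); x,y=q[0]/q[2],q[1]/q[2]; r2=x*x+y*y; K=np.array(d['K'])
    f=1+d['k1']*r2; return np.array([K[0,0]*x*f+K[0,2],K[1,1]*y*f+K[1,2]])
def tri(obs):
    A=np.zeros((3,3));b=np.zeros(3)
    for d,u,v in obs:
        p,w=ray(d,u,v); w/=np.linalg.norm(w); M=np.eye(3)-np.outer(w,w); A+=M;b+=M@p
    return np.linalg.solve(A,b)
def load(f): return json.load(open('pics/'+f+'.json'))
E
python3 - <<'E'
from h import *
for n in ['scene','top','wrist']:
    d,_=snap(n,n+'0'); print(n,d)
print(bot.read_state())
E
```

```text
pics
scene {'K': [[473.6722945141197, 0.0, 274.4263346301028], [0.0, 473.6722945141197, 221.36677089313002], [0.0, 0.0, 1.0]], 'k1': -0.1592278296470844, 'xyz': [1.3018506969666903, -0.6786025745075955, 0.8974813649018282], 'attitude': [-2.0700169770658867, -0.9140770080491527, 0.42514541473307615], 'tool_pos': [0.2748144859780893, 0.6157278316996108, 0.22996079591082974], 'tcp_rot': [2.6346106572107884, 1.7091452044638293, -0.003005997200495957]}
top {'K': [[412.32461760538183, 0.0, 280.01386190230545], [0.0, 412.32461760538183, 213.95638588126008], [0.0, 0.0, 1.0]], 'k1': -0.0026808358917128784, 'xyz': [0.4596059268629669, -0.004627390165669207, 1.313514288684986], 'attitude': [-2.168474986672043, 2.176956452237253, -0.08954068060761203], 'tool_pos': [0.27479375192468075, 0.6157615769828149, 0.22999337828589034], 'tcp_rot': [2.6346419283910283, 1.7092178127696935, -0.0029447525426605607]}
wrist {'K': [[304.1473545184892, 0.0, 275.1867920296637], [0.0, 304.1473545184892, 213.38342963128932], [0.0, 0.0, 1.0]], 'k1': 0.012576688426381833, 'hand_eye': [[0.9999997568589327, 0.0006947257
[... 390 characters left out ...]
28541530888389005]}
{'time': 0.15, 'q': array([ 1.11409787e+00,  2.64579986e-01,  1.60508174e+00, -2.39827145e-05,
        1.27372591e+00, -3.68957223e-02]), 'joint_vel': array([ 1.42693083e-03, -1.58144721e-03, -4.04435259e-03,  6.96773254e-04,
       -1.80283753e-04,  9.25776186e-05]), 'joint_torque': array([ 2.20334709e-04, -5.15907347e+01, -3.67959166e+01,  1.32503693e-06,
        8.04539595e-03,  6.96585296e-07]), 'tool_pos': array([0.27486456, 0.61586038, 0.23023655]), 'tcp_rot': array([ 2.63475557e+00,  1.70931390e+00, -2.40117973e-03]), 'wrist_force': array([ 0.34648417, -0.72444598,  0.00732913]), 'torque': array([ 0.02016029,  0.05809788, -0.00615894]), 'width': 1.0006608126404335}
```

View pics/top0.png

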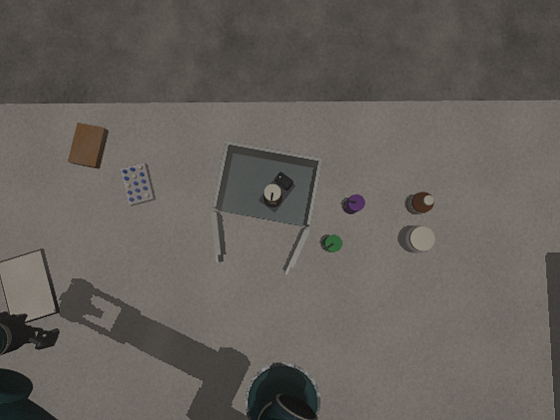

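View pics/scene0.png

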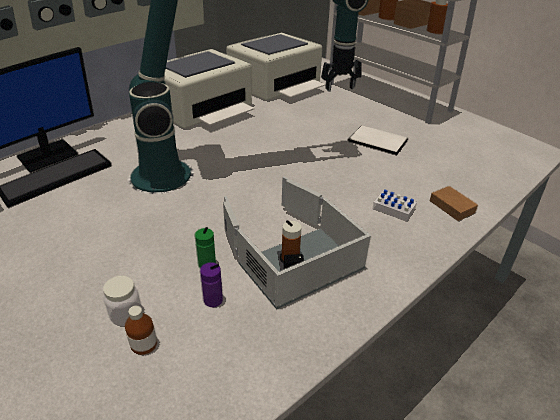

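```bash
python3 - <<'E'
import cv2
a=cv2.imread('pics/top0.png')[130:280,200:350]; cv2.imwrite('pics/top0z.png',cv2.resize(a,(600,600),interpolation=cv2.INTER_CUBIC))
a=cv2.imread('pics/scene0.png')[170:310,180:380]; cv2.imwrite('pics/scene0z.png',cv2.resize(a,(800,560),interpolation=cv2.INTER_CUBIC))
E
```

```text
(no output)
```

View pics/top0z.png

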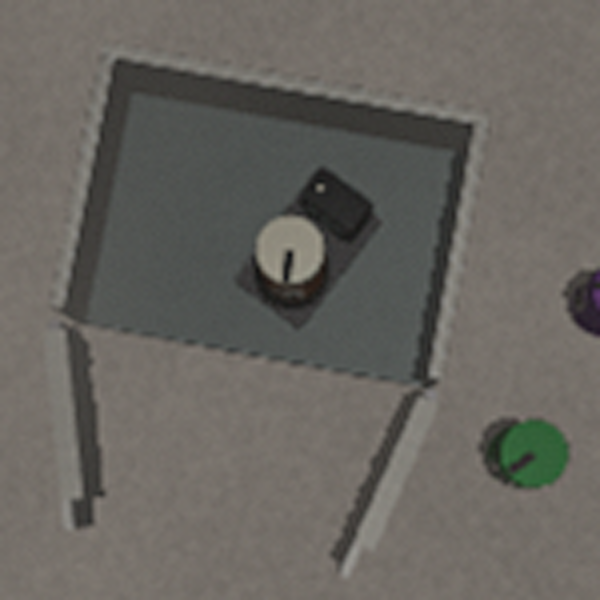

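View pics/scene0z.png

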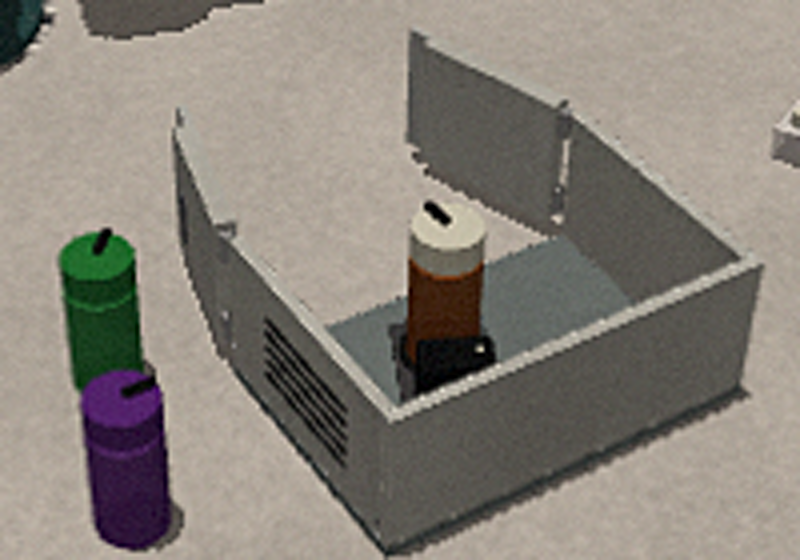

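```bash
python3 - <<'E'
from h import *
d=load('top0')
f=lambda u,v:(200+u/4,130+v/4)
for n,u,v,z in [('jartop',290,248,.13),('ribend',288,283,.134),('BL',112,57,.12),('BR',478,122,.12),('hf',62,318,.12),('hr',430,385,.12),('ef',70,525,.12),('er',345,575,.12),('scan',340,200,.071),('green',535,452,.11),('purple',600,300,.11)]:
    print(n,atz(d,*f(u,v),z).round(3))
s=bot.read_state(); print(R.from_rotvec(s['tcp_rot']).as_matrix().round(3))
E
```

```text
jartop [0.629 0.025 0.13 ]
ribend [0.603 0.026 0.134]
BL [0.773 0.156 0.12 ]
BR [ 0.723 -0.114  0.12 ]
hf [0.58  0.191 0.12 ]
hr [ 0.53  -0.076  0.12 ]
ef [0.43  0.184 0.12 ]
er [ 0.394 -0.014  0.12 ]
scan [ 0.674 -0.012  0.071]
green [ 0.482 -0.153  0.11 ]
purple [ 0.593 -0.202  0.11 ]
[[ 0.408  0.913 -0.001]
 [ 0.913 -0.408 -0.002]
 [-0.002 -0.    -1.   ]]
```

```bash
cat > plan.py <<'E'
from h import *
def plan(p1,yaw1,N,cur=None,show=True,dp=4):
    """straight tool-down move to p1 and yaw1(deg) in N rows; rounded tool-axis rows"""
    if cur is None:
        s=bot.read_state(); p0=np.array(s['tool_pos']);M=R.from_rotvec(s['tcp_rot'])
    else: p0,M=cur
    x=M.as_matrix()[:,0]; 
    def T(y):
        y=np.radians(y); return R.from_matrix(np.array([[np.cos(y),np.sin(y),0],[np.sin(y),-np.cos(y),0],[0,0,-1]]))
    M1=T(yaw1); y0=np.arctan2(x[1],x[0]); 
    dy=(yaw1-np.degrees(y0)+180)%360-180
    if show: print('yaw0',np.degrees(y0).round(1),'turn',round(dy,1),'p0',p0.round(4))
    rows=[];P=p0.copy();Q=M
    for i in range(1,N+1):
        f=i/N; tp=p0+(np.array(p1)-p0)*f; tq=T(np.degrees(y0)+dy*f)
        d=(Q.inv().apply(tp-P)).round(dp)+0.; r=(Q.inv()*tq).as_rotvec().round(dp)+0.
        rows.append({"delta_pos":d.tolist(),"dr":r.tolist()})
        P=P+Q.apply(d);Q=Q*R.from_rotvec(r)
    if show:
        for r in rows: print(json.dumps(r))
        print('end',P.round(4))
    return P,Q,rows
E
python3 - <<'E'
from plan import *
plan([.62,.03,.33],-70,14,dp=3)
E
```

```text
yaw0 65.9 turn -135.9 p0 [0.2749 0.6159 0.2302]
{"delta_pos": [-0.028, 0.04, -0.007], "dr": [0.0, 0.002, 0.169]}
{"delta_pos": [-0.021, 0.043, -0.007], "dr": [0.0, 0.0, 0.17]}
{"delta_pos": [-0.014, 0.047, -0.007], "dr": [0.0, 0.0, 0.169]}
{"delta_pos": [-0.005, 0.048, -0.007], "dr": [0.0, 0.0, 0.17]}
{"delta_pos": [0.003, 0.049, -0.008], "dr": [0.0, 0.0, 0.169]}
{"delta_pos": [0.011, 0.047, -0.007], "dr": [0.0, 0.0, 0.17]}
{"delta_pos": [0.019, 0.045, -0.007], "dr": [0.0, 0.0, 0.169]}
{"delta_pos": [0.026, 0.041, -0.007], "dr": [0.0, 0.0, 0.17]}
{"delta_pos": [0.032, 0.036, -0.007], "dr": [0.0, 0.0, 0.169]}
{"delta_pos": [0.039, 0.03, -0.007], "dr": [0.0, 0.0, 0.17]}
{"delta_pos": [0.042, 0.023, -0.007], "dr": [0.0, 0.0, 0.169]}
{"delta_pos": [0.046, 0.015, -0.007], "dr": [0.0, 0.0, 0.17]}
{"delta_pos": [0.048, 0.008, -0.008], "dr": [0.0, 0.0, 0.169]}
{"delta_pos": [0.049, -0.001, -0.007], "dr": [0.0, 0.0, 0.17]}
end [0.6201 0.03   0.3303]
```

Request:
{"name": "carry_out", "arguments": {
  "deltas": [
    {"delta_pos": [-0.028, 0.04, -0.007], "dr": [0, 0.002, 0.169]},
    {"delta_pos": [-0.021, 0.043, -0.007], "dr": [0, 0, 0.17]},
    {"delta_pos": [-0.014, 0.047, -0.007], "dr": [0, 0, 0.169]},
    {"delta_pos": [-0.005, 0.048, -0.007], "dr": [0, 0, 0.17]},
    {"delta_pos": [0.003, 0.049, -0.008], "dr": [0, 0, 0.169]},
    {"delta_pos": [0.011, 0.047, -0.007], "dr": [0, 0, 0.17]},
    {"delta_pos": [0.019, 0.045, -0.007], "dr": [0, 0, 0.169]}
  ]
}}

```text
time: 1.02
tool_pos: [0.4483, 0.3218, 0.281]
tcp_rot: [-3.139, 0.063, -0.001]
wrist_force: [0.5, 0.6, 0.5]
width: 0.999
```

Request:
{"name": "carry_out", "arguments": {
  "deltas": [
    {"delta_pos": [0.026, 0.041, -0.007], "dr": [0, 0, 0.17]},
    {"delta_pos": [0.032, 0.036, -0.007], "dr": [0, 0, 0.169]},
    {"delta_pos": [0.039, 0.03, -0.007], "dr": [0, 0, 0.17]},
    {"delta_pos": [0.042, 0.023, -0.007], "dr": [0, 0, 0.169]},
    {"delta_pos": [0.046, 0.015, -0.007], "dr": [0, 0, 0.17]},
    {"delta_pos": [0.048, 0.008, -0.008], "dr": [0, 0, 0.169]},
    {"delta_pos": [0.049, -0.001, -0.007], "dr": [0, 0, 0.17]},
    {"delta_pos": [0, 0, 0], "dr": [0, 0, 0]}
  ]
}}

```text
time: 2.02
tool_pos: [0.6216, 0.0272, 0.3305]
tcp_rot: [-2.568, 1.807, -0.001]
wrist_force: [-0.2, 0.1, -0.2]
width: 1.0
```

```bash
python3 - <<'E'
from h import *
d,_=snap('wrist','w1'); print(d['tool_pos'],d['tcp_rot'],bot.read_state()['q'])
E
```

```text
[0.6215972461584728, 0.02724353401302651, 0.3304968860828223] [-2.5677988176084416, 1.8074164396741845, -0.0009786039951985924] [0.00537304 0.11851175 1.5957758  0.0019894  1.42713767 1.22903101]
```

View pics/w1.png

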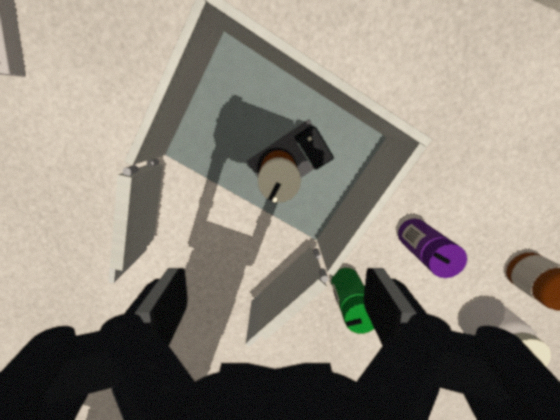

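```bash
python3 - <<'E'
import cv2
a=cv2.imread('pics/w1.png')[100:220,210:370]; cv2.imwrite('pics/w1z.png',cv2.resize(a,(800,600),interpolation=cv2.INTER_CUBIC))
a=cv2.imread('pics/w1.png')[0:350,100:440]; cv2.imwrite('pics/w1y.png',cv2.resize(a,None,fx=1.7,fy=1.7,interpolation=cv2.INTER_CUBIC))
E
```

```text
(no output)
```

View pics/w1z.png

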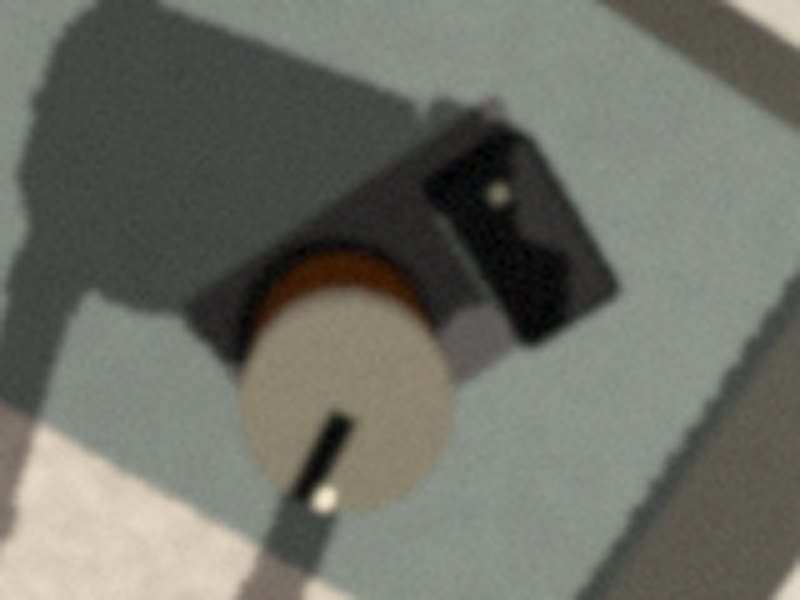

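View pics/w1y.png

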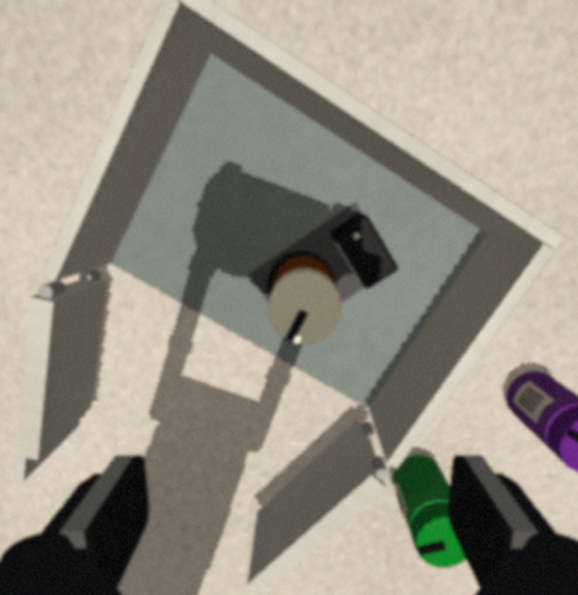

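```bash
python3 - <<'E'
from h import *
d=load('w1'); f=lambda u,v:(210+u/5,100+v/5)
g=lambda u,v:(100+u/1.7,v/1.7)
P={}
for n,u,v,z in [('wl',425,185,.071),('fl',513,127,.071),('fr',618,290,.071),('wr',532,347,.071),('jar',348,400,.13),('rib0',343,415,.134),('rib1',300,490,.134)]:
    P[n]=atz(d,*f(u,v),z); print(n,P[n].round(4))
for n,u,v in [('BL',178,2),('BR',560,243)]:
    P[n]=atz(d,*g(u,v),.12); print(n,P[n].round(4))
for n,u,v in [('hf',46,292),('hr',381,478),('ef',27,478),('er',250,580)]:
    P[n]=atz(d,*g(u,v),.12); print(n,P[n].round(4))
yaw=lambda v:np.degrees(np.arctan2(v[1],v[0])).round(2)
print('scan yaw',yaw(P['fl']-P['wl']),yaw(P['fr']-P['wr']),yaw(P['wl']-P['wr'])-90,yaw(P['fl']-P['fr'])-90)
print('rib',yaw(P['rib1']-P['rib0']),'jar-rib',yaw(P['rib1']-P['jar']))
c=(P['wl']+P['wr']+P['fl']+P['fr'])/4
print('sizes',[np.linalg.norm(P[a]-P[b]).round(4) for a,b in [('wl','fl'),('wr','fr'),('wl','wr'),('fl','fr')]])
y=np.radians(-35); print('pad from c',c-60e-3*np.array([np.cos(y),np.sin(y),0]))
print('bay yaw',yaw(P['BL']-P['BR'])-90, np.linalg.norm(P['BL']-P['BR']))
E
```

```text
wl [0.6806 0.0197 0.071 ]
fl [0.7016 0.0037 0.071 ]
fr [ 0.6727 -0.0376  0.071 ]
wr [ 0.6512 -0.0219  0.071 ]
jar [0.6317 0.0238 0.13  ]
rib0 [0.6288 0.024  0.134 ]
rib1 [0.609  0.0274 0.134 ]
BL [0.7742 0.155  0.12  ]
BR [ 0.7272 -0.1223  0.12  ]
hf [0.5789 0.1937 0.12  ]
hr [ 0.5237 -0.0776  0.12  ]
ef [0.4322 0.1782 0.12  ]
er [ 0.4002 -0.0122  0.12  ]
scan yaw -37.35 -35.96 -35.25 -34.95
rib 170.45 jar-rib 171.15
sizes [np.float64(0.0263), np.float64(0.0266), np.float64(0.051), np.float64(0.0503)]
pad from c [0.62738271 0.02538161 0.071     ]
bay yaw -9.61 0.2812594053789169
```

```bash
python3 - <<'E'
from plan import *
plan([.630,.0245,.22],-70,3,dp=3)
E
```

```text
yaw0 -70.1 turn 0.1 p0 [0.6206 0.0289 0.3302]
{"delta_pos": [0.003, -0.002, 0.037], "dr": [-0.001, 0.002, -0.001]}
{"delta_pos": [0.002, -0.003, 0.036], "dr": [0.0, 0.0, 0.0]}
{"delta_pos": [0.002, -0.002, 0.037], "dr": [0.0, 0.0, -0.001]}
end [0.6296 0.0248 0.2202]
```

Request:
{"name": "carry_out", "arguments": {
  "deltas": [
    {"delta_pos": [0.003, -0.002, 0.037], "dr": [0, 0, 0]},
    {"delta_pos": [0.002, -0.003, 0.036], "dr": [0, 0, 0]},
    {"delta_pos": [0.002, -0.002, 0.037], "dr": [0, 0, 0]},
    {"delta_pos": [0, 0, 0], "dr": [0, 0, 0]},
    {"delta_pos": [0, 0, 0], "dr": [0, 0, 0]}
  ]
}}

```text
time: 2.7
tool_pos: [0.6295, 0.0272, 0.2219]
tcp_rot: [-2.572, 1.799, -0.001]
wrist_force: [0.6, -0.2, 0.6]
width: 1.0
```

```bash
python3 - <<'E'
from h import *
d,f=snap('wrist','w2'); print(d['tool_pos'],d['tcp_rot'])
a=f[:,:,::-1][110:320,180:460]; cv2.imwrite('pics/w2z.png',cv2.resize(a,(800,600),interpolation=cv2.INTER_CUBIC))
E
```

```text
[0.6295350544621419, 0.02718837143505247, 0.22187619058419594] [-2.5721873636039367, 1.798905831915217, -0.0008153318560366482]
```

View pics/w2z.png

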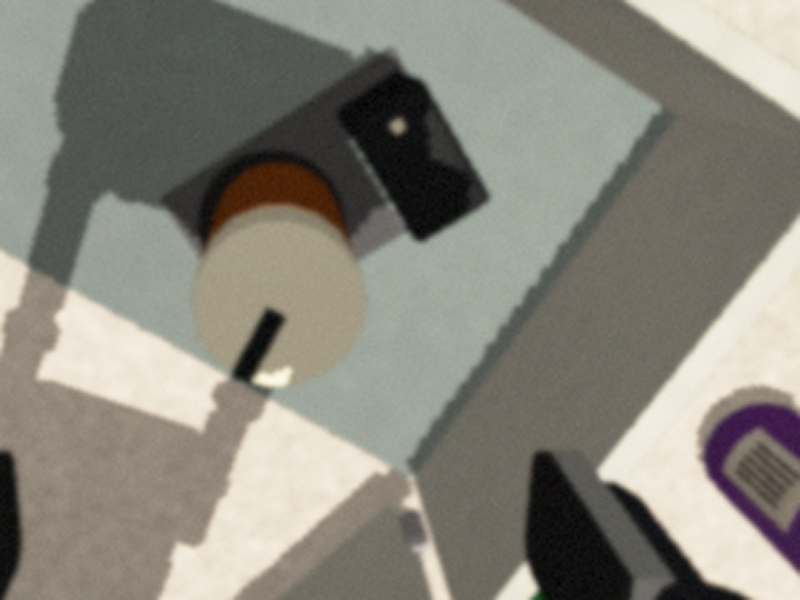

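View pics/w2.png

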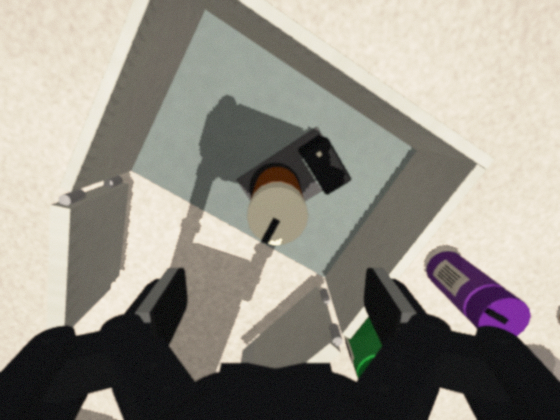

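```bash
python3 - <<'E'
from h import *
yaw=lambda v:np.degrees(np.arctan2(v[1],v[0])).round(2)
d1=load('w1');d2=load('w2');s=800/280
g=lambda u,v:(180+u/s,110+v/s); f=lambda u,v:(210+u/5,100+v/5)
P={}
for n,u,v in [('wl',340,110),('fl',413,70),('fr',489,197),('wr',420,240)]:
    P[n]=atz(d2,*g(u,v),.071); print(n,P[n].round(4))
print('scan yaw',yaw(P['fl']-P['wl']),yaw(P['fr']-P['wr']),yaw(P['wl']-P['wr'])-90,yaw(P['fl']-P['fr'])-90)
c=(P['wl']+P['wr'])/2;y=np.radians(-35.4);print('pad',c-45e-3*np.array([np.cos(y),np.sin(y),0]))
# rib
for nm,d in (('w1',d1),('w2',d2)):
    im=cv2.imread(f'pics/{nm}.png').astype(int)
    c0=proj(d,[.631,.0245,.132]); m=np.zeros(im.shape[:2],np.uint8)
    H,W=m.shape; vv,uu=np.mgrid[:H,:W]
    Rr=19 if nm=='w1' else 28
    sel=(im.sum(2)<200)&(np.hypot(uu-c0[0],vv-c0[1])<Rr)
    n,l,st,ce=cv2.connectedComponentsWithStats(sel.astype(np.uint8))
    k=1+np.argmin([np.hypot(*(ce[i]-c0)) if st[i,4]>10 else 1e9 for i in range(1,n)])
    vs,us=np.nonzero(l==k); Q=np.array([atz(d,u,v,.134)[:2] for u,v in zip(us,vs)])
    m=Q.mean(0);_,S,V=np.linalg.svd(Q-m); print(nm,'rib n',len(Q),'c',m.round(4),'dir',yaw(V[0]),'ext',np.ptp((Q-m)@V[0]).round(4))
    # cap: light disc ellipse fit
    hsv=im
    from itertools import product
print('w2 cap left/right/bottom', atz(d2,*g(191,300),.13).round(4),atz(d2,*g(367,300),.13).round(4),atz(d2,*g(278,388),.13).round(4), atz(d2,*g(279,296),.13).round(4))
print('tri scanner corner',tri([(d1,*f(532,347)),(d2,*g(420,240))]),tri([(d1,*f(618,290)),(d2,*g(489,197))]))
t=load('top0'); print(tri([(t,200+335/4,130+240/4),(d2,*g(420,240))]))
print('jar top tri', tri([(t,200+290/4,130+248/4),(d2,*g(279,297)),(d1,*f(348,400))]))
E
```

```text
wl [0.6833 0.0212 0.071 ]
fl [0.7035 0.0034 0.071 ]
fr [ 0.6736 -0.0374  0.071 ]
wr [ 0.6515 -0.0211  0.071 ]
scan yaw -41.36 -36.42 -36.87 -36.24
pad [0.63071297 0.02610047 0.071     ]
w1 rib n 77 c [0.6194 0.0258] dir 172.06 ext 0.0193
w2 rib n 164 c [0.6184 0.0258] dir 172.93 ext 0.021
w2 cap left/right/bottom [0.6228 0.0476 0.13  ] [0.64   0.0007 0.13  ] [0.6059 0.0151 0.13  ] [0.6325 0.0245 0.13  ]
tri scanner corner [ 0.65020262 -0.02339519  0.06233488] [ 0.6727436  -0.03895874  0.06531367]
[ 0.64768953 -0.01411572  0.07486878]
jar top tri [0.63034626 0.02392078 0.12360002]
```

```bash
python3 - <<'E'
from h import *
from scipy.optimize import least_squares
d1=load('w1');d2=load('w2');s=800/280
g=lambda u,v:(180+u/s,110+v/s); f=lambda u,v:(210+u/5,100+v/5)
O=[(d1,[f(425,185),f(513,127),f(618,290),f(532,347)]),(d2,[g(340,110),g(413,70),g(489,197),g(420,240)])]
L=[(45,25),(75,25),(75,-25),(45,-25)]
for nm,OO in (('both',O),('1',O[:1]),('2',O[1:])):
    def res(p):
        c,sn=np.cos(p[2]),np.sin(p[2]); r=[]
        for d,o in OO:
            for (lx,ly),q in zip(L,o):
                r+=list(proj(d,[p[0]+(c*lx-sn*ly)/1e3,p[1]+(sn*lx+c*ly)/1e3,.071])-q)
        return r
    z=least_squares(res,[.63,.025,-.6]); print(nm,z.x[:2].round(4),np.degrees(z.x[2]).round(2),np.array(z.fun).round(1))
E
python3 - <<'E'
import cv2
a=cv2.imread('pics/w2.png')[115:200,230:370]; cv2.imwrite('pics/w2s.png',cv2.convertScaleAbs(cv2.resize(a,(800,486),interpolation=cv2.INTER_CUBIC),alpha=1.8,beta=20))
E
```

```text
both [0.6292 0.0271] -36.6 [-0.6  0.1  1.7 -1.8  0.6 -1.3 -1.7 -0.  -0.3  3.3  1.3 -0.6  0.6 -0.9
 -1.7  0.5]
1 [0.6277 0.0259] -35.54 [-0.8  1.3  1.3 -1.   0.8 -0.9 -1.3  0.7]
2 [0.6301 0.0278] -37.18 [-0.2  2.4  1.6 -1.2  0.5 -1.2 -2.  -0. ]
```

View pics/w2s.png

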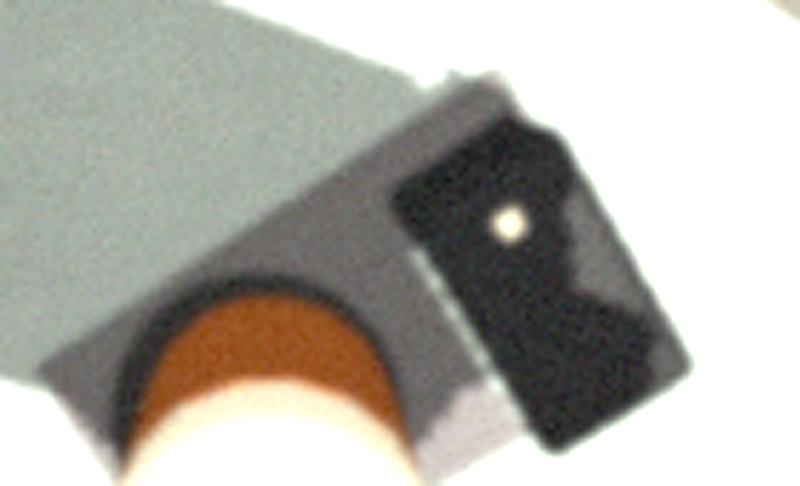

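```bash
python3 - <<'E'
from h import *
from scipy.optimize import least_squares
d=load('w2'); k=40/7
g=lambda q:np.array([230+q[0]/k,115+q[1]/k]); gi=lambda p:((np.array(p)-[230,115])*k).round(0)
def pt(p,lx,ly,z):
    c,sn=np.cos(p[2]),np.sin(p[2]); return proj(d,[p[0]+(c*lx-sn*ly)/1e3,p[1]+(sn*lx+c*ly)/1e3,z])
print('nadir',gi(proj(d,[*pose(d)[1][:2],.05])))
O=[((45,-25,.071),(553,456)),((75,-25,.071),(694,367)),((75,25,.071),(557,128)),((45,25,.016),(390,190)),((75,25,.016),(510,116))]
def res(p):
    r=[]
    for a,q in O: r+=list(pt(p,*a)-g(q))
    return r
for o in (O,O[:3],O[:2]):
    O=o
    z=least_squares(res,[.63,.025,-.6]); print(z.x[:2].round(4),np.degrees(z.x[2]).round(2),np.array(z.fun).round(1))
    print([gi(pt(z.x,lx,ly,zz)).tolist() for zz in (.071,.016) for lx,ly in [(45,25),(75,25),(75,-25),(45,-25)]])
E
```

```text
nadir [260.  26.]
[0.6281 0.0254] -37.07 [-0.3  1.7  1.6  1.1  0.1 -1.2 -1.8  0.3  0.2 -1.7]
[[402.0, 221.0], [557.0, 121.0], [703.0, 373.0], [551.0, 466.0], [380.0, 192.0], [511.0, 106.0], [637.0, 321.0], [508.0, 401.0]]
[0.6281 0.0257] -36.73 [-0.6  1.3  1.2  0.6 -0.6 -1.7]
[[398.0, 220.0], [554.0, 119.0], [701.0, 370.0], [550.0, 463.0], [377.0, 190.0], [508.0, 104.0], [635.0, 319.0], [507.0, 399.0]]
[0.6282 0.026 ] -36.08 [-0.8  0.5  0.8 -0.5]
[[394.0, 217.0], [548.0, 114.0], [699.0, 364.0], [548.0, 459.0], [373.0, 188.0], [503.0, 100.0], [633.0, 313.0], [505.0, 395.0]]
```

```bash
python3 - <<'E'
from plan import *
print(bot.read_state()['tool_pos'])
plan([.632,.0245,.088],-70,5,dp=3)
E
```

```text
[0.63021823 0.02703869 0.22285295]
yaw0 -70.0 turn -0.0 p0 [0.6302 0.027  0.2229]
{"delta_pos": [0.001, 0.0, 0.027], "dr": [-0.004, 0.0, 0.0]}
{"delta_pos": [0.0, 0.0, 0.027], "dr": [0.0, 0.0, 0.0]}
{"delta_pos": [0.001, 0.0, 0.027], "dr": [0.0, 0.0, 0.001]}
{"delta_pos": [0.0, 0.0, 0.027], "dr": [0.0, 0.0, 0.0]}
{"delta_pos": [0.001, -0.001, 0.027], "dr": [0.0, 0.0, 0.0]}
end [0.6323 0.0247 0.0879]
```

Request:
{"name": "carry_out", "arguments": {
  "deltas": [
    {"delta_pos": [0.001, 0, 0.026], "dr": [0, 0, 0]},
    {"delta_pos": [0, 0, 0.027], "dr": [0, 0, 0]},
    {"delta_pos": [0.001, 0, 0.027], "dr": [0, 0, 0]},
    {"delta_pos": [0, -0.001, 0.027], "dr": [0, 0, 0]},
    {"delta_pos": [0, -0.001, 0.025], "dr": [0, 0, 0]},
    {"delta_pos": [0, 0, 0], "dr": [0, 0, 0]}
  ]
}}

```text
time: 3.5
tool_pos: [0.6315, 0.0256, 0.0884]
tcp_rot: [-2.573, 1.801, 0.002]
wrist_force: [-0.1, -0.4, 0.1]
width: 1.002
```

```bash
python3 - <<'E'
from h import *
d,f=snap('wrist','w3'); print(d['tool_pos'])
d,f=snap('scene','s3'); cv2.imwrite('pics/s3z.png',cv2.resize(f[:,:,::-1][170:310,180:380],(800,560),interpolation=cv2.INTER_CUBIC))
E
```

```text
[0.6315256732366136, 0.025600100882942785, 0.08839714926790379]
```

View pics/w3.png

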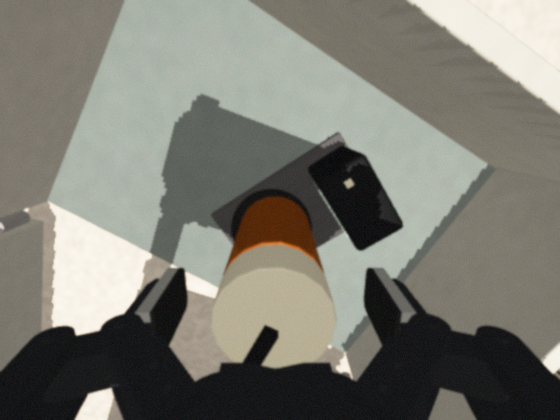

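View pics/s3z.png

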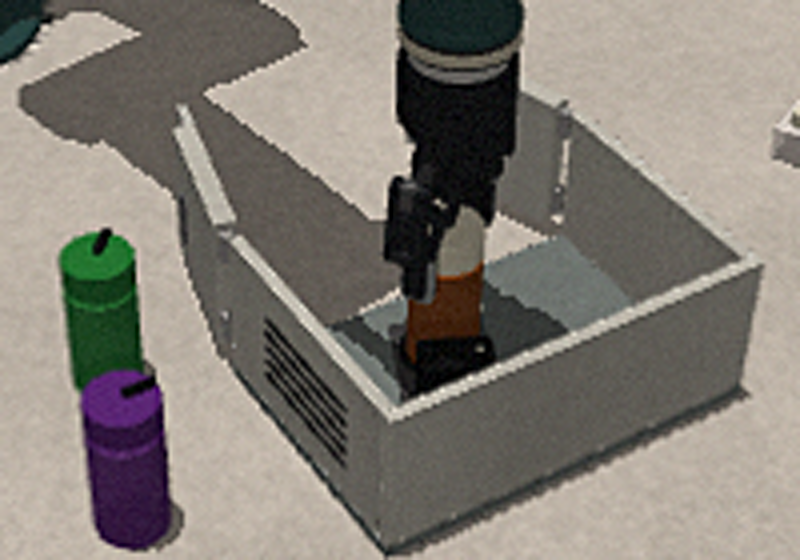

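```bash
python3 - <<'E'
import cv2
a=cv2.imread('pics/w3.png')[130:260,200:420]; cv2.imwrite('pics/w3s.png',cv2.convertScaleAbs(cv2.resize(a,(800,473),interpolation=cv2.INTER_CUBIC),alpha=1.8,beta=20))
E
```

```text
(no output)
```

View pics/w3s.png

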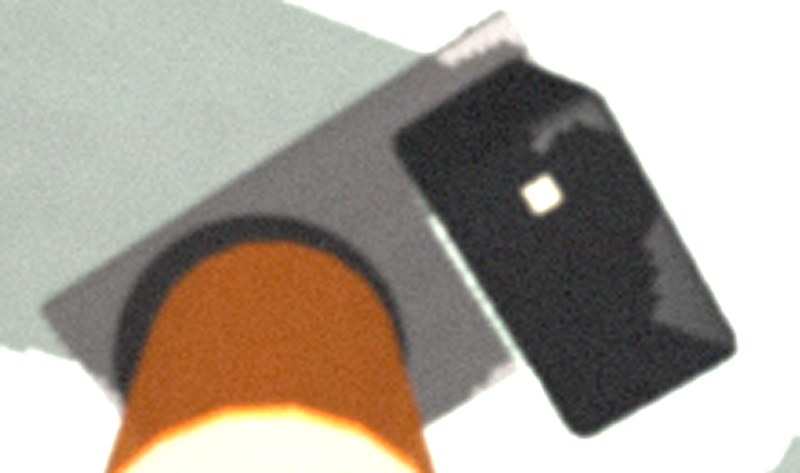

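```bash
python3 - <<'E'
from h import *
from scipy.optimize import least_squares
d=load('w3'); k=800/220
yaw=lambda v:np.degrees(np.arctan2(v[1],v[0])).round(2)
g=lambda q:np.array([200+q[0]/k,130+q[1]/k])
A=lambda q,z:atz(d,*g(q),z)
for z in (.014,.018): print('plate edge yaw',yaw(A((430,58),z)-A((45,303),z)), 'right', yaw(A((512,368),z)-A((430,425),z)),'front',yaw(A((45,303),z)-A((120,400),z))-90)
print('block yaw: back',yaw(A((605,100),.071)-A((735,340),.071))-90,'right',yaw(A((733,355),.071)-A((590,435),.071)),'win', yaw(A((398,140),.016)-A((430,215),.016))-90)
def circ(pts,r):
    Q=np.array([A(p,.02)[:2] for p in pts])
    z=least_squares(lambda c:np.hypot(*(Q-c).T)-r,[.63,.025]); z2=least_squares(lambda c:np.hypot(*(Q-c[:2]).T)-c[2],[.63,.025,r]); return z.x.round(4),(z.fun*1e3).round(1),z2.x.round(4)
print(circ([(118,370),(128,315),(160,260),(205,225),(258,213),(310,222),(355,248),(388,290),(403,330)],.030))
print(circ([(172,283),(205,252),(235,241),(260,238),(310,243),(350,265),(375,295)],.025))
# block fit
def pt(p,lx,ly,z):
    c,sn=np.cos(p[2]),np.sin(p[2]); return proj(d,[p[0]+(c*lx-sn*ly)/1e3,p[1]+(sn*lx+c*ly)/1e3,z])
O=[((45,-25,.071),(580,442)),((75,-25,.071),(740,347)),((75,25,.071),(603,92)),((45,25,.016),(392,132)),((75,25,.016),(520,58))]
z=least_squares(lambda p:np.concatenate([pt(p,*a)-g(q) for a,q in O]),[.63,.025,-.6]); print(z.x[:2].round(4),np.degrees(z.x[2]).round(2),z.fun.round(1))
# jar axis from cap & rib
print('cap', [atz(d,u,v,.13).round(4)[:2].tolist() for u,v in [(212,310),(335,310)]], 'TCP px at .13',proj(d,[*d['tool_pos'][:2],.13]))
E
```

```text
plate edge yaw -37.32 right -32.01 front -35.86
plate edge yaw -37.32 right -32.01 front -35.86
block yaw: back -37.58 right -37.14 win -45.27
(array([0.6284, 0.0252]), array([-0.3, -1.1, -0.6,  0.5,  0.7,  0.4, -0.1, -0.8, -0.9]), array([0.6295, 0.0257, 0.029 ]))
(array([0.6297, 0.0243]), array([-0.2,  0.3,  0. , -0.2,  0.1,  0.1, -0.1]), array([0.63  , 0.0244, 0.0247]))
[0.6284 0.0262] -37.67 [-0.7  2.8  2.9  2.9 -0.5 -3.3 -2.1  0.6  0.  -2.2]
cap [[0.6273, 0.0485], [0.6438, 0.0036]] TCP px at .13 [271.06284625 318.61297398]
```

Request:
{"name": "carry_out", "arguments": {
  "deltas": [
    {"delta_pos": [0, 0, 0], "dr": [0, 0, 0]},
    {"delta_pos": [0, 0, 0], "dr": [0, 0, 0]},
    {"delta_pos": [0, 0, 0], "dr": [0, 0, 0]},
    {"delta_pos": [0, 0, 0], "dr": [0, 0, 0]},
    {"delta_pos": [0, 0, 0], "dr": [0, 0, 0]},
    {"delta_pos": [0, 0, 0], "dr": [0, 0, 0]}
  ],
  "grip": 0.45,
  "force": 30
}}

```text
time: 4.35
tool_pos: [0.6331, 0.0256, 0.0903]
tcp_rot: [-2.57, 1.8, -0.002]
wrist_force: [-1.0, 1.1, 5.9]
width: 0.582
```

Request:
{"name": "carry_out", "arguments": {
  "deltas": [
    {"delta_pos": [0, 0, 0], "dr": [0, 0, -0.1]},
    {"delta_pos": [0, 0, 0], "dr": [0, 0, -0.18]},
    {"delta_pos": [0, 0, 0], "dr": [0, 0, -0.18]},
    {"delta_pos": [0, 0, 0], "dr": [0, 0, -0.18]},
    {"delta_pos": [0, 0, 0], "dr": [0, 0, -0.18]},
    {"delta_pos": [0, 0, 0], "dr": [0, 0, -0.18]},
    {"delta_pos": [0, 0, 0], "dr": [0, 0, -0.18]},
    {"delta_pos": [0, 0, 0], "dr": [0, 0, -0.13]}
  ]
}}

```text
time: 5.35
tool_pos: [0.634, 0.0247, 0.0902]
tcp_rot: [-3.138, -0.145, -0.009]
wrist_force: [1.1, -2.0, 4.1]
width: 0.581
```

Request:
{"name": "carry_out", "arguments": {
  "deltas": [
    {"delta_pos": [0, 0, 0], "dr": [0, 0, -0.18]},
    {"delta_pos": [0, 0, 0], "dr": [0, 0, -0.18]},
    {"delta_pos": [0, 0, 0], "dr": [0, 0, -0.18]},
    {"delta_pos": [0, 0, 0], "dr": [0, 0, -0.18]},
    {"delta_pos": [0, 0, 0], "dr": [0, 0, -0.18]},
    {"delta_pos": [0, 0, 0], "dr": [0, 0, -0.18]},
    {"delta_pos": [0, 0, 0], "dr": [0, 0, -0.18]},
    {"delta_pos": [0, 0, 0], "dr": [0, 0, -0.053]},
    {"delta_pos": [0, 0, 0], "dr": [0, 0, 0]},
    {"delta_pos": [0, 0, 0], "dr": [0, 0, 0]}
  ]
}}

```text
time: 6.6
tool_pos: [0.634, 0.0257, 0.0903]
tcp_rot: [2.402, 2.022, 0.009]
wrist_force: [2.1, 1.0, 6.2]
width: 0.579
```

```bash
python3 - <<'E'
from plan import *
s=bot.read_state(); print(s['wrist_force'],s['q']); plan(s['tool_pos'],85,1)
d,f=snap('wrist','w4')
E
```

```text
[2.0756014  0.98012946 6.19771356] [ 6.65149977e-06  3.04234979e-01  1.82724300e+00  2.78986807e-03
  1.00487131e+00 -1.40096738e+00]
yaw0 80.2 turn 4.8 p0 [0.634  0.0257 0.0903]
{"delta_pos": [0.0, 0.0, 0.0], "dr": [0.0049, -0.003, -0.084]}
end [0.634  0.0257 0.0903]
```

View pics/w4.png

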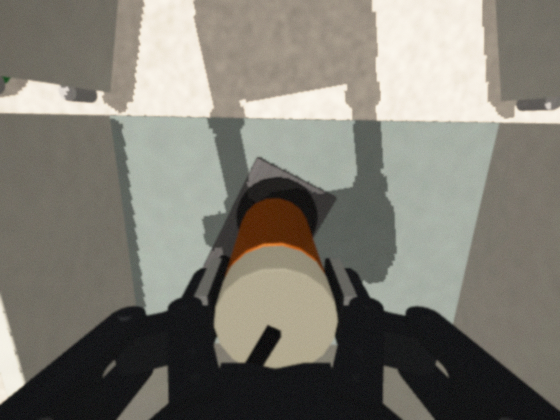

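```bash
python3 - <<'E'
import cv2
a=cv2.imread('pics/w4.png')[145:260,200:360]; cv2.imwrite('pics/w4s.png',cv2.convertScaleAbs(cv2.resize(a,(800,575),interpolation=cv2.INTER_CUBIC),alpha=1.8,beta=20))
E
```

View pics/w4s.png

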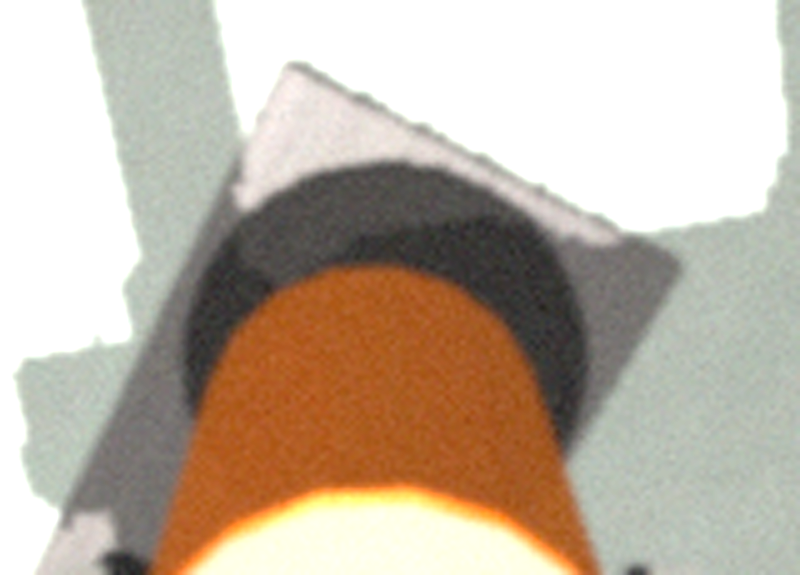

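```bash
python3 - <<'E'
from h import *
from scipy.optimize import least_squares
d=load('w4'); k=5
print(d['tool_pos'],R.from_rotvec(d['tcp_rot']).as_matrix().round(4)[:,2])
yaw=lambda v:np.degrees(np.arctan2(v[1],v[0])).round(2)
g=lambda q:np.array([200+q[0]/k,145+q[1]/k])
A=lambda q,z:atz(d,*g(q),z)
print('plate edge yaw',yaw(A((240,140),.015)-A((60,520),.015))-180,'front',yaw(A((680,270),.015)-A((290,65),.015))+90)
def circ(pts,r):
    Q=np.array([A(p,.02)[:2] for p in pts])
    z=least_squares(lambda c:np.hypot(*(Q-c).T)-r,[.63,.025]); z2=least_squares(lambda c:np.hypot(*(Q-c[:2]).T)-c[2],[.63,.025,r]); return z.x.round(4),(z.fun*1e3).round(1),z2.x.round(4)
print(circ([(185,340),(200,280),(240,215),(300,175),(390,162),(470,180),(530,225),(575,290),(588,370)],.030))
print(circ([(245,320),(280,285),(330,268),(380,262),(430,270),(480,300),(510,330)],.025))
E
```

```text
[0.6339662436528815, 0.025723017283533392, 0.09032265979048809] [ 0.0052  0.0024 -1.    ]
plate edge yaw -36.22 front 142.46
(array([0.6282, 0.0265]), array([-0.5, -0.4,  0.4,  0.5, -0.1, -0.1, -0.5, -0.1,  0.2]), array([0.628 , 0.0265, 0.0298]))
(array([0.6375, 0.0231]), array([-0.3,  0.4, -0.2, -0. ,  0.2, -0.2, -0. ]), array([0.637 , 0.0232, 0.0246]))
```

Request:
{"name": "carry_out", "arguments": {
  "deltas": [
    {"delta_pos": [0, 0, -0.0025], "dr": [0, 0, 0]},
    {"delta_pos": [0, -0.003, 0], "dr": [0, 0, 0]},
    {"delta_pos": [0.001, -0.004, 0], "dr": [0, 0, 0]},
    {"delta_pos": [0, -0.002, 0], "dr": [0, 0, 0]},
    {"delta_pos": [0, 0, 0], "dr": [0, 0, 0]},
    {"delta_pos": [0, 0, 0], "dr": [0, 0, 0]}
  ]
}}

```text
time: 7.4
tool_pos: [0.6231, 0.0279, 0.0909]
tcp_rot: [-2.401, -2.024, -0.002]
wrist_force: [0.1, -0.2, -0.5]
width: 0.577
```

```bash
python3 - <<'E'
from plan import *
s=bot.read_state(); print(s['wrist_force']); plan(s['tool_pos'],80.2,1)
d,f=snap('wrist','w5')
a=f[:,:,::-1][145:260,200:360]; cv2.imwrite('pics/w5s.png',cv2.convertScaleAbs(cv2.resize(a,(800,575),interpolation=cv2.INTER_CUBIC),alpha=1.8,beta=20))
E
```

```text
[ 0.09079121 -0.19007611 -0.52356511]
yaw0 80.3 turn -0.1 p0 [0.6231 0.0279 0.0909]
{"delta_pos": [0.0, 0.0, 0.0], "dr": [0.0003, -0.0018, 0.0012]}
end [0.6231 0.0279 0.0909]
```

View pics/w5s.png

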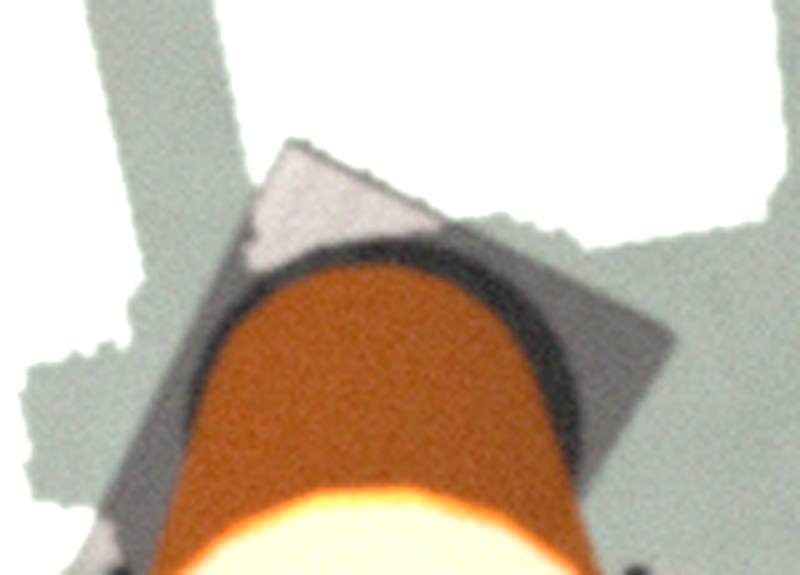

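```bash
cat > fit.py <<'E'
from h import *
from scipy.optimize import least_squares
def circ(d,g,pts,r,z=.02):
    Q=np.array([atz(d,*g(p),z)[:2] for p in pts])
    a=least_squares(lambda c:np.hypot(*(Q-c).T)-r,[.63,.025]); b=least_squares(lambda c:np.hypot(*(Q-c[:2]).T)-c[2],[.63,.025,r]); return a.x.round(4),(a.fun*1e3).round(1),b.x.round(4)
E
python3 - <<'E'
from fit import *
d=load('w5'); k=5
g=lambda q:np.array([200+q[0]/k,145+q[1]/k])
print(circ(d,g,[(185,420),(195,370),(225,310),(270,270),(320,248),(385,238),(440,248),(500,280),(550,335),(578,400),(580,460)],.030))
print(circ(d,g,[(245,320),(280,288),(330,268),(380,262),(430,270),(480,300),(510,330)],.025))
E
```

```text
(array([0.6284, 0.0262]), array([-0.4, -0.5,  0.1,  0.3,  0.2,  0.3,  0.1, -0.4, -0.6, -0.1,  0.4]), array([0.6282, 0.0263, 0.0298]))
(array([0.6265, 0.0253]), array([-0.1,  0.1, -0.1,  0. ,  0.2, -0.2, -0. ]), array([0.6261, 0.0254, 0.0246]))
```

Request:
{"name": "carry_out", "arguments": {
  "deltas": [
    {"delta_pos": [0.0005, 0.001, 0], "dr": [0, 0, 0]},
    {"delta_pos": [0.0005, 0.001, 0], "dr": [0, 0, 0]},
    {"delta_pos": [0, 0, 0.001], "dr": [0, 0, 0]},
    {"delta_pos": [0, 0, 0.001], "dr": [0, 0, 0]},
    {"delta_pos": [0, 0, 0], "dr": [0, 0, 0]},
    {"delta_pos": [0, 0, 0], "dr": [0, 0, 0]}
  ]
}}

```text
time: 8.2
tool_pos: [0.6261, 0.0285, 0.0902]
tcp_rot: [2.402, 2.025, 0.005]
wrist_force: [-1.5, -0.3, 5.5]
width: 0.576
```

```bash
python3 - <<'E'
from plan import *
s=bot.read_state(); print(s['wrist_force']); plan(s['tool_pos'],80.2,1)
d,f=snap('wrist','w6')
a=f[:,:,::-1][145:260,200:360]; cv2.imwrite('pics/w6s.png',cv2.convertScaleAbs(cv2.resize(a,(800,575),interpolation=cv2.INTER_CUBIC),alpha=1.8,beta=20))
E
```

```text
[-1.50597555 -0.31553979  5.53928093]
yaw0 80.3 turn -0.1 p0 [0.6261 0.0285 0.0902]
{"delta_pos": [0.0, 0.0, 0.0], "dr": [0.0022, -0.0021, 0.0013]}
end [0.6261 0.0285 0.0902]
```

View pics/w6s.png

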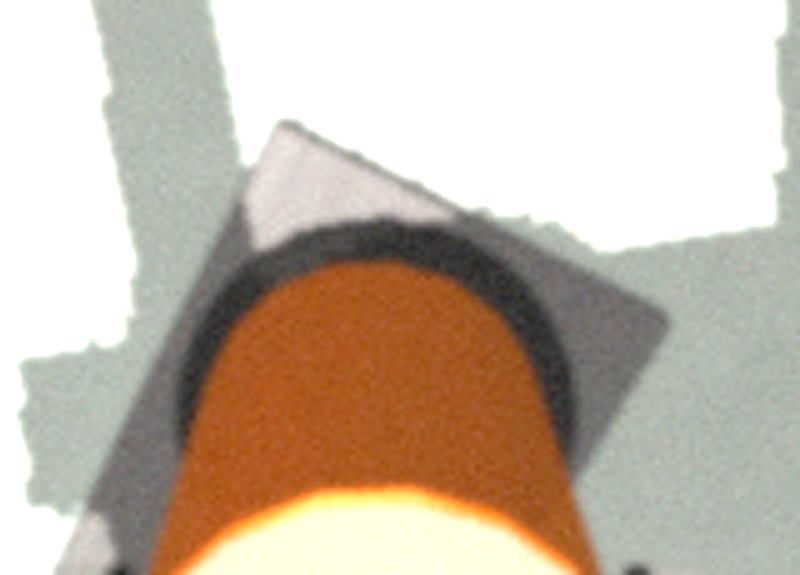

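```bash
python3 - <<'E'
from fit import *
d=load('w6'); k=5
g=lambda q:np.array([200+q[0]/k,145+q[1]/k])
print(circ(d,g,[(180,400),(190,350),(220,290),(265,250),(320,228),(385,217),(440,226),(500,262),(545,315),(572,375),(575,430)],.030))
print(circ(d,g,[(245,318),(280,285),(330,266),(380,262),(430,270),(480,300),(510,330)],.025))
E
```

```text
(array([0.6283, 0.0266]), array([-0.6, -0.6,  0. ,  0.2, -0.1,  0.4,  0.5, -0.3, -0.7, -0.3, -0.1]), array([0.6276, 0.0268, 0.0295]))
(array([0.6293, 0.0257]), array([-0.2,  0.2,  0. , -0.1,  0.1, -0.2,  0. ]), array([0.629 , 0.0258, 0.0247]))
```

Request:
{"name": "carry_out", "arguments": {
  "deltas": [
    {"delta_pos": [0, 0, 0], "dr": [0, 0, 0]},
    {"delta_pos": [0, 0, 0], "dr": [0, 0, 0]},
    {"delta_pos": [0, 0, 0], "dr": [0, 0, 0]},
    {"delta_pos": [0, 0, 0], "dr": [0, 0, 0]},
    {"delta_pos": [0, 0, -0.02], "dr": [0, 0, 0]},
    {"delta_pos": [0, 0, -0.05], "dr": [0, 0, 0]},
    {"delta_pos": [0, 0, -0.06], "dr": [0, 0, 0]},
    {"delta_pos": [0, 0, 0], "dr": [0, 0, 0]},
    {"delta_pos": [0, 0, 0], "dr": [0, 0, 0]}
  ],
  "grip": 1
}}

```text
time: 9.38
tool_pos: [0.6257, 0.0283, 0.2207]
tcp_rot: [2.401, 2.025, 0.006]
wrist_force: [-0.2, 0.3, 0.0]
width: 1.004
```

```bash
python3 - <<'E'
from plan import *
s=bot.read_state(); print(s['wrist_force'],s['q']); plan(s['tool_pos'],80.2,1)
d,f=snap('wrist','w7')
a=f[:,:,::-1][120:300,160:400]; cv2.imwrite('pics/w7s.png',cv2.convertScaleAbs(cv2.resize(a,(800,600),interpolation=cv2.INTER_CUBIC),alpha=1.3,beta=10))
E
```

```text
[-0.15229496  0.28306136  0.02528208] [ 0.00452727  0.177465    1.72810901  0.00184755  1.23284015 -1.3971447 ]
yaw0 80.3 turn -0.1 p0 [0.6257 0.0283 0.2207]
{"delta_pos": [0.0, 0.0, 0.0], "dr": [0.0028, -0.0023, 0.0013]}
end [0.6257 0.0283 0.2207]
```

View pics/w7s.png

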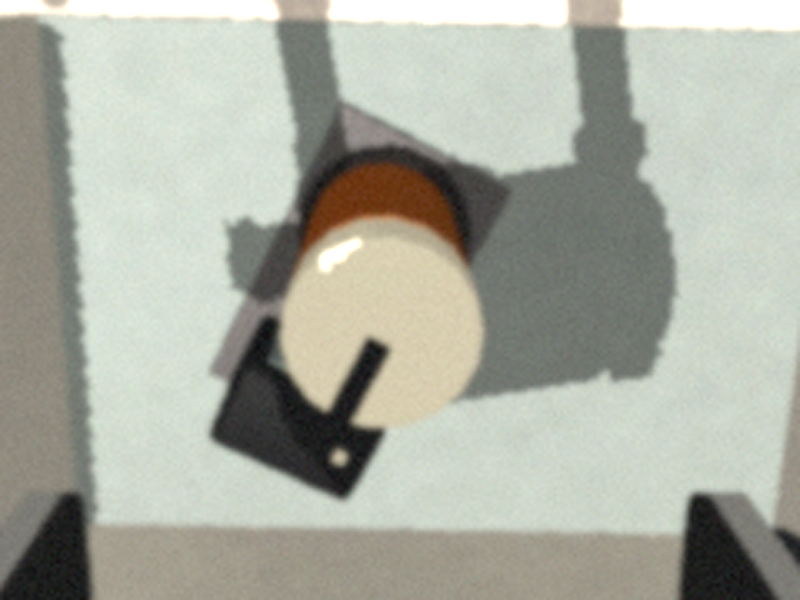

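View pics/w7.png

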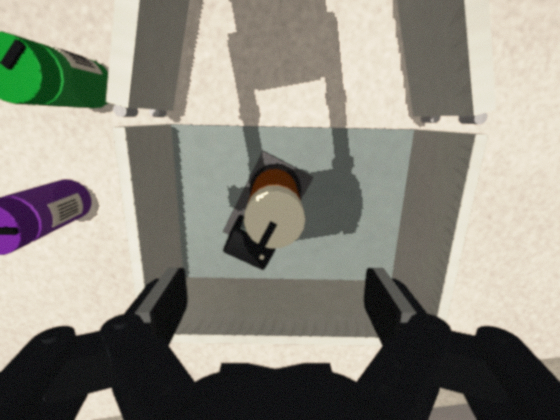

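```bash
python3 - <<'E'
from fit import *
yaw=lambda v:np.degrees(np.arctan2(v[1],v[0])).round(2)
d=load('w7');k=10/3;g=lambda q:np.array([160+q[0]/k,120+q[1]/k])
A=lambda q,z:atz(d,*g(q),z)
print('rib',yaw(A((341,424),.134)-A((379,350),.134)), 'sides', yaw(A((327,410),.134)-A((364,342),.134)),yaw(A((352,420),.134)-A((391,350),.134)))
print('plate L',yaw(A((215,375),.015)-A((300,190),.015)), yaw(A((215,375),.015)-A((342,103),.015)),'front',yaw(A((512,190),.015)-A((345,105),.015))-90)
print('scan back',yaw(A((212,436),.071)-A((345,498),.071))-90,'side',yaw(A((345,498),.071)-A((383,435),.071)))
print('pad',circ(d,g,[(303,200),(325,170),(375,148),(420,155),(455,182),(470,220)],.03))
print('jar',circ(d,g,[(310,210),(335,178),(375,163),(415,172),(445,198)],.025))
print('cap',circ(d,g,[(281,330),(484,330),(310,400),(340,420),(430,415),(465,390),(385,428)],.025,.13))
E
python3 - <<'E'
import cv2
a=cv2.imread('pics/w7.png')[180:280,210:320]; cv2.imwrite('pics/w7r.png',cv2.convertScaleAbs(cv2.resize(a,(660,600),interpolation=cv2.INTER_CUBIC),alpha=1.3,beta=10))
E
```

```text
rib -35.59 sides -37.17 -37.31
plate L -35.3 -35.64 front -36.46
scan back -217.3 side -38.68
pad (array([0.6291, 0.0265]), array([ 0.3, -0. , -0.2, -0.1,  0.2,  0.1]), array([0.6296, 0.0264, 0.0304]))
jar (array([0.629 , 0.0251]), array([ 0.6, -0.1, -0.2, -0.3,  0.7]), array([0.6307, 0.025 , 0.0264]))
cap (array([0.6284, 0.026 ]), array([-0.3, -0.2,  0. ,  0.2, -0.4,  0.3,  0. ]), array([0.6286, 0.0259, 0.0248]))
```

View pics/w7r.png

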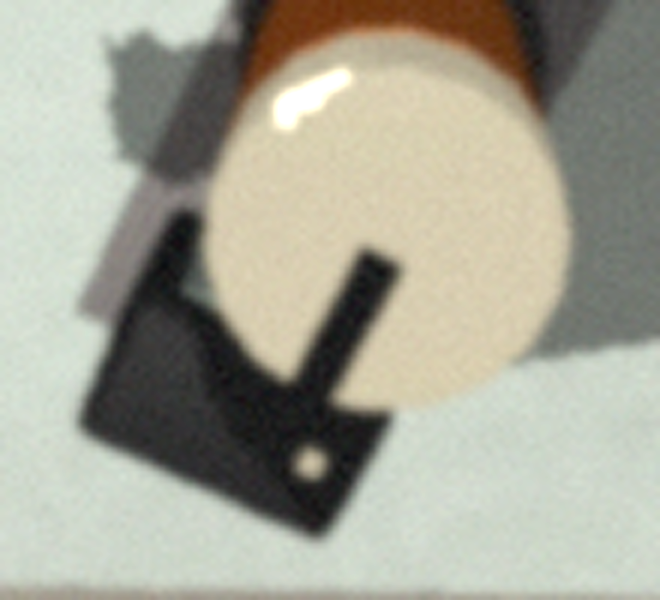

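```bash
python3 - <<'E'
from fit import *
w1,w2,w7,t=load('w1'),load('w2'),load('w7'),load('top0')
O=[(w1,(100,145),(205,0)),(w1,(100,-145),(429.5,143)),(w2,(100,-145),(492,160)),(w7,(-100,-145),(118,125)),(w7,(-100,145),(484,131)),
(t,(100,145),(200+112/4,130+57/4)),(t,(100,-145),(200+482/4,130+122/4))]
def W(p,l,z=.12):
    c,s=np.cos(p[2]),np.sin(p[2]); return [p[0]+(c*l[0]-s*l[1])/1e3,p[1]+(s*l[0]+c*l[1])/1e3,z]
z=least_squares(lambda p:np.concatenate([proj(d,W(p,l))-q for d,l,q in O]),[.65,.03,-.18],loss='soft_l1')
p=z.x; print(p.round(4),np.degrees(p[2]).round(2)); print([(proj(d,W(p,l))-q).round(1).tolist() for d,l,q in O])
print('hinges f',np.round(W(p,(-110,140)),4),'r',np.round(W(p,(-110,-140)),4))
json.dump(p.tolist(),open('bay.json','w'))
E
python3 - <<'E'
import cv2
a=cv2.imread('pics/w7.png')[0:350,60:520]; cv2.imwrite('pics/w7b.png',cv2.resize(a,None,fx=1.7,fy=1.7,interpolation=cv2.INTER_CUBIC))
E
```

```text
[ 0.6586  0.0381 -0.1889] -10.82
[[-4.1, -12.6], [1.6, -1.8], [1.4, 1.5], [-8.0, -1.9], [3.3, -0.4], [-1.9, -3.5], [2.2, -2.1]]
hinges f [0.5768 0.1962 0.12  ] r [ 0.5242 -0.0788  0.12  ]
```

View pics/w7b.png

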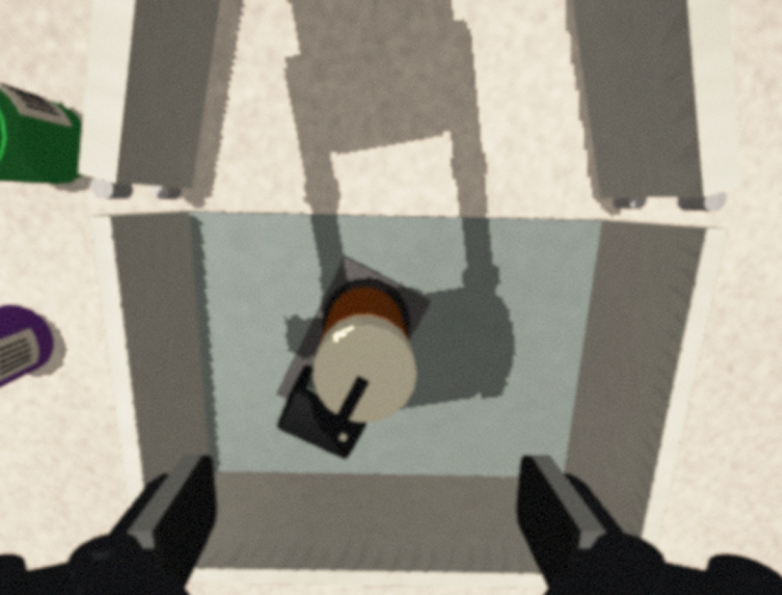

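```bash
cat > door.py <<'E'
from plan import *
bp=json.load(open('bay.json'))
def w(bx,by,z):
    c,s=np.cos(bp[2]),np.sin(bp[2]); return [bp[0]+(c*bx-s*by)/1e3,bp[1]+(s*bx+c*by)/1e3,z]
def C(th,r,sgn,a=15,b=11,clear=0):
    t=np.radians(th); u=(-np.sin(t),np.cos(t)); n=(-np.cos(t),-np.sin(t)); h=a*abs(n[1])+b*abs(n[0])+8+clear
    x=-110+r*u[0]+h*n[0]; y=-140+r*u[1]+h*n[1]; return x,(y if sgn<0 else -y)
def seq(pts,yaw,z):
    s=bot.read_state(); cur=(np.array(s['tool_pos']),R.from_rotvec(s['tcp_rot']))
    print('p0',cur[0].round(4))
    out=[]
    for (bx,by,N) in pts:
        P,Q,rows=plan(w(bx,by,z),yaw,N,cur,False,3); cur=(P,Q); out+=rows
    for r in out: print(r['delta_pos'],r['dr'])
    print('end',cur[0].round(4))
E
python3 - <<'E'
from door import *
print(w(-208,-158,.2))
P,Q,_=plan(w(-208,-160,.2),80,5,dp=3)
plan(w(-208,-160,.075),80,3,(P,Q),dp=3)
E
```

```text
[np.float64(0.4246055910732205), np.float64(-0.0780765996206877), 0.2]
yaw0 80.3 turn -0.3 p0 [0.6247 0.0283 0.2189]
{"delta_pos": [-0.028, -0.036, 0.004], "dr": [0.0, -0.002, 0.001]}
{"delta_pos": [-0.028, -0.036, 0.004], "dr": [0.0, 0.0, 0.001]}
{"delta_pos": [-0.029, -0.036, 0.003], "dr": [0.0, 0.0, 0.001]}
{"delta_pos": [-0.028, -0.035, 0.004], "dr": [0.0, 0.0, 0.001]}
{"delta_pos": [-0.028, -0.036, 0.004], "dr": [0.0, 0.0, 0.001]}
end [ 0.4243 -0.08    0.1999]
yaw0 80.0 turn 0.0 p0 [ 0.4243 -0.08    0.1999]
{"delta_pos": [0.0, 0.0, 0.042], "dr": [0.0, 0.0, 0.0]}
{"delta_pos": [0.0, 0.0, 0.041], "dr": [0.0, 0.0, 0.0]}
{"delta_pos": [0.0, 0.0, 0.042], "dr": [0.0, 0.0, 0.0]}
end [ 0.4243 -0.08    0.0749]
```

Request:
{"name": "carry_out", "arguments": {
  "deltas": [
    {"delta_pos": [-0.028, -0.036, 0.002], "dr": [0, 0, 0.002]},
    {"delta_pos": [-0.028, -0.036, 0.004], "dr": [0, 0, 0.002]},
    {"delta_pos": [-0.029, -0.036, 0.004], "dr": [0, 0, 0]},
    {"delta_pos": [-0.028, -0.035, 0.004], "dr": [0, 0, 0]},
    {"delta_pos": [-0.028, -0.036, 0.005], "dr": [0, 0, 0]},
    {"delta_pos": [0, 0, 0], "dr": [0, 0, 0]},
    {"delta_pos": [0, 0, 0], "dr": [0, 0, 0]}
  ],
  "grip": 0
}}

```text
time: 10.3
tool_pos: [0.4245, -0.0796, 0.1989]
tcp_rot: [-2.405, -2.018, -0.002]
wrist_force: [-0.2, 0.4, -0.1]
width: -0.001
```

```bash
python3 - <<'E'
from door import *
plan(w(-208,-160,.075),80,3)
d,f=snap('wrist','w8');snap('top','t8')
cv2.imwrite('pics/t8z.png',cv2.resize(cv2.imread('pics/t8.png')[130:280,200:350],(600,600),interpolation=cv2.INTER_CUBIC))
E
```

```text
yaw0 80.0 turn -0.0 p0 [ 0.4245 -0.0796  0.1989]
{"delta_pos": [-0.0002, 0.0, 0.0413], "dr": [-0.0006, -0.0024, 0.0]}
{"delta_pos": [-0.0002, -0.0001, 0.0413], "dr": [0.0, 0.0, 0.0]}
{"delta_pos": [-0.0001, -0.0001, 0.0413], "dr": [0.0, 0.0, 0.0001]}
end [ 0.4242 -0.08    0.075 ]
```

View pics/w8.png

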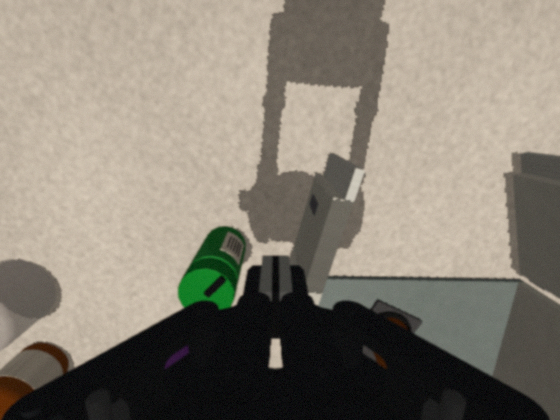

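View pics/t8z.png

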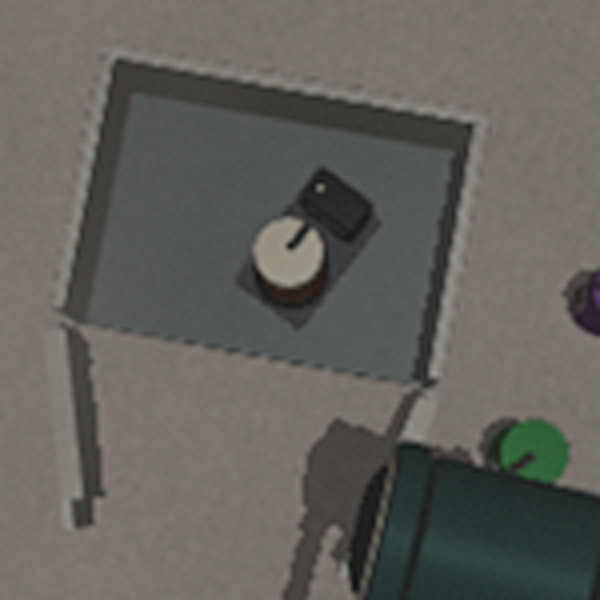

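```bash
python3 - <<'E'
from door import *
d=load('w8')
print('leaf tip top corners',[atz(d,u,v,.12).round(3) for u,v in [(330,153),(363,168),(322,178),(355,200)]])
print('green top',atz(d,207,288,.11).round(3))
print('expected leaf face tip', [np.round(w(*q,.12),3) for q in [C(74,147,-1,0,0),C(74,90,-1,0,0)]])
for q in [[.4245,-.08,.12],w(*C(74,90,-1,0,0),.12),w(*C(74,147,-1,0,0),.12)]: print(proj(d,q).round(0))
E
```

```text
leaf tip top corners [array([ 0.38 , -0.033,  0.12 ]), array([ 0.395, -0.011,  0.12 ]), array([ 0.397, -0.041,  0.12 ]), array([ 0.418, -0.019,  0.12 ])]
green top [ 0.477 -0.15   0.11 ]
expected leaf face tip [array([ 0.389, -0.02 ,  0.12 ]), array([ 0.44 , -0.045,  0.12 ])]
[277. 222.]
[324. 233.]
[350. 163.]
```

Request:
{"name": "carry_out", "arguments": {
  "deltas": [
    {"delta_pos": [0, 0, 0.038], "dr": [0, -0.002, 0]},
    {"delta_pos": [0, 0, 0.038], "dr": [0, 0, 0]},
    {"delta_pos": [0, 0, 0.038], "dr": [0, 0, 0]},
    {"delta_pos": [0, 0, 0], "dr": [0, 0, 0]}
  ]
}}

```text
time: 10.9
tool_pos: [0.4225, -0.0785, 0.0828]
tcp_rot: [-2.4, -2.018, 0.007]
wrist_force: [-0.3, 0.1, 0.1]
width: -0.001
```

```bash
python3 - <<'E'
from door import *
seq([(*C(74,88,-1),2)]+[(*C(t,88,-1),1) for t in (66,58,50,42,34,26,18,11)],80,.085)
E
```

```text
p0 [ 0.4225 -0.0785  0.0828]
[0.009, 0.004, -0.001] [-0.007, -0.001, 0.001]
[0.01, 0.005, -0.001] [0.0, 0.0, 0.001]
[0.012, 0.0, 0.0] [0.0, 0.0, 0.0]
[0.012, 0.003, 0.0] [0.0, 0.0, 0.0]
[0.012, 0.004, 0.0] [0.0, 0.0, 0.0]
[0.011, 0.007, 0.0] [0.0, 0.0, 0.0]
[0.011, 0.008, 0.0] [0.0, 0.0, 0.0]
[0.01, 0.01, 0.0] [0.0, 0.0, 0.0]
[0.008, 0.011, 0.0] [0.0, 0.0, 0.0]
[0.005, 0.011, 0.0] [0.0, 0.0, 0.0]
end [0.5019 0.009  0.0847]
```

Request:
{"name": "carry_out", "arguments": {
  "deltas": [
    {"delta_pos": [0.009, 0.004, -0.001], "dr": [0, 0, 0]},
    {"delta_pos": [0.01, 0.005, -0.001], "dr": [0, 0, 0]},
    {"delta_pos": [0.012, 0, 0], "dr": [0, 0, 0]},
    {"delta_pos": [0.012, 0.003, 0], "dr": [0, 0, 0]},
    {"delta_pos": [0.012, 0.004, 0], "dr": [0, 0, 0]},
    {"delta_pos": [0.011, 0.007, 0], "dr": [0, 0, 0]},
    {"delta_pos": [0.011, 0.008, 0], "dr": [0, 0, 0]},
    {"delta_pos": [0.01, 0.01, 0], "dr": [0, 0, 0]},
    {"delta_pos": [0.008, 0.011, 0], "dr": [0, 0, 0]},
    {"delta_pos": [0.005, 0.011, 0], "dr": [0, 0, 0]}
  ]
}}

```text
time: 12.15
tool_pos: [0.5051, 0.0082, 0.0876]
tcp_rot: [2.405, 2.02, 0.0]
wrist_force: [-0.6, -0.9, -0.1]
width: -0.001
```

```bash
python3 - <<'E'
from door import *
seq([(*C(t,88,-1),1) for t in (6,2,0)],80,.085)
d,f=snap('wrist','w9');snap('top','t9')
cv2.imwrite('pics/t9z.png',cv2.resize(cv2.imread('pics/t9.png')[130:280,200:350],(600,600),interpolation=cv2.INTER_CUBIC))
E
```

```text
p0 [0.5051 0.0082 0.0876]
[0.003, 0.006, 0.003] [0.0, 0.0, 0.001]
[0.002, 0.007, 0.0] [0.0, 0.0, 0.0]
[0.001, 0.003, 0.0] [0.0, 0.0, 0.0]
end [0.5219 0.0113 0.0846]
```

View pics/w9.png

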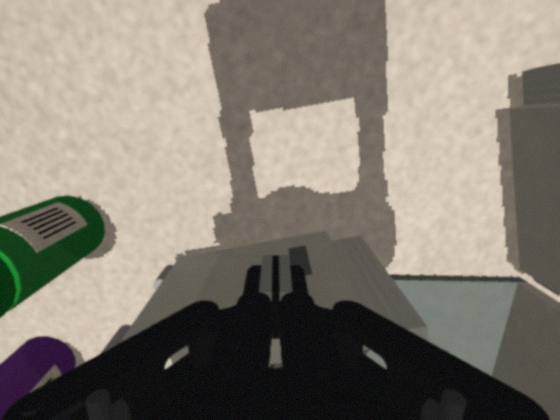

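View pics/t9z.png

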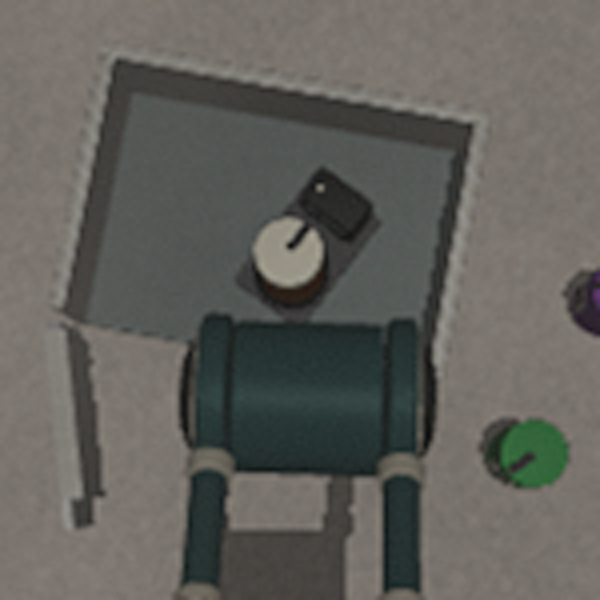

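Leaf follows. I'll push on to shut in small steps.

Request:
{"name": "carry_out", "arguments": {
  "deltas": [
    {"delta_pos": [0.003, 0.006, 0.001], "dr": [0, 0, 0]},
    {"delta_pos": [0.002, 0.006, 0], "dr": [0, 0, 0]},
    {"delta_pos": [0.001, 0.002, 0], "dr": [0, 0, 0]},
    {"delta_pos": [0, 0, 0], "dr": [0, 0, 0]}
  ]
}}

```text
time: 12.75
tool_pos: [0.5193, 0.0113, 0.0869]
tcp_rot: [2.405, 2.02, 0.001]
wrist_force: [0.4, 0.1, 0.3]
width: 0.002
```

Request:
{"name": "carry_out", "arguments": {
  "deltas": [
    {"delta_pos": [0, 0.001, 0], "dr": [0, 0, 0]},
    {"delta_pos": [0, 0.001, 0], "dr": [0, 0, 0]},
    {"delta_pos": [0, 0, 0], "dr": [0, 0, 0]}
  ]
}}

```text
time: 13.12
tool_pos: [0.521, 0.011, 0.0868]
tcp_rot: [2.406, 2.02, 0.001]
wrist_force: [-0.4, -0.4, -0.7]
width: -0.002
```

```bash
python3 - <<'E'
from door import *
s=bot.read_state();print(s['tool_pos'],s['wrist_force'],w(*C(0,88,-1),.085))
E
```

```text
[0.52100637 0.01095591 0.08681333] [-0.43938338 -0.4090059  -0.73246137] [np.float64(0.5221004369910716), np.float64(0.011208085625184543), 0.085]
```

No stop felt yet; continue in small increments.

Request:
{"name": "carry_out", "arguments": {
  "deltas": [
    {"delta_pos": [0, 0.002, 0], "dr": [0, 0, 0]},
    {"delta_pos": [0, 0.002, 0], "dr": [0, 0, 0]},
    {"delta_pos": [0, 0, 0], "dr": [0, 0, 0]}
  ]
}}

```text
time: 13.5
tool_pos: [0.5241, 0.0104, 0.0867]
tcp_rot: [-2.405, -2.02, 0.002]
wrist_force: [-4.8, 1.5, 3.4]
width: -0.0
```

Request:
{"name": "carry_out", "arguments": {
  "deltas": [
    {"delta_pos": [0, 0.001, 0], "dr": [0, 0, 0]},
    {"delta_pos": [0, 0.001, 0], "dr": [0, 0, 0]},
    {"delta_pos": [0, 0, 0], "dr": [0, 0, 0]}
  ]
}}

```text
time: 13.88
tool_pos: [0.5241, 0.0104, 0.0866]
tcp_rot: [-2.403, -2.018, 0.006]
wrist_force: [-11.9, 2.7, 9.2]
width: 0.003
```

```bash
python3 - <<'E'
from door import *
s=bot.read_state();q=(np.array(w(-175,-50,.17)),R.from_rotvec(s['tcp_rot']))
P,Q,_=plan(w(-160,-50,.087),80,2,dp=3)
P,Q,_=plan(w(-190,-50,.2),80,3,(P,Q),dp=3)
P,Q,_=plan(w(-208,162,.2),80,5,(P,Q),dp=3)
E
```

```text
yaw0 80.0 turn -0.0 p0 [0.5241 0.0104 0.0866]
{"delta_pos": [0.001, -0.017, 0.0], "dr": [-0.005, 0.0, 0.0]}
{"delta_pos": [0.002, -0.016, 0.0], "dr": [0.0, 0.0, 0.001]}
end [0.4921 0.0191 0.0867]
yaw0 80.0 turn 0.0 p0 [0.4921 0.0191 0.0867]
{"delta_pos": [0.0, -0.01, -0.038], "dr": [0.0, 0.0, 0.0]}
{"delta_pos": [0.0, -0.01, -0.038], "dr": [0.0, 0.0, 0.0]}
{"delta_pos": [0.0, -0.01, -0.037], "dr": [0.0, 0.0, 0.0]}
end [0.4627 0.0243 0.1997]
yaw0 80.0 turn 0.0 p0 [0.4627 0.0243 0.1997]
{"delta_pos": [0.043, -0.003, 0.0], "dr": [0.0, 0.0, 0.0]}
{"delta_pos": [0.042, -0.003, 0.0], "dr": [0.0, 0.0, 0.0]}
{"delta_pos": [0.043, -0.003, 0.0], "dr": [0.0, 0.0, 0.0]}
{"delta_pos": [0.042, -0.003, 0.0], "dr": [0.0, 0.0, 0.0]}
{"delta_pos": [0.043, -0.003, 0.0], "dr": [0.0, 0.0, 0.0]}
end [0.485  0.2367 0.1996]
```

Request:
{"name": "carry_out", "arguments": {
  "deltas": [
    {"delta_pos": [0, -0.023, 0], "dr": [0, 0, 0]},
    {"delta_pos": [0.001, -0.02, 0], "dr": [0, 0, 0]},
    {"delta_pos": [0, -0.01, -0.038], "dr": [0, 0, 0]},
    {"delta_pos": [0, -0.01, -0.038], "dr": [0, 0, 0]},
    {"delta_pos": [0, -0.007, -0.037], "dr": [0, 0, 0]},
    {"delta_pos": [0, 0, 0], "dr": [0, 0, 0]}
  ]
}}

```text
time: 14.62
tool_pos: [0.4613, 0.0229, 0.2039]
tcp_rot: [2.4, 2.016, 0.012]
wrist_force: [-0.4, 0.6, -0.0]
width: 0.005
```

```bash
python3 - <<'E'
from door import *
plan(w(-208,162,.2),80,5)
snap('wrist','w10');snap('top','t10');snap('scene','s10')
cv2.imwrite('pics/s10z.png',cv2.resize(cv2.imread('pics/s10.png')[170:310,180:380],(800,560),interpolation=cv2.INTER_CUBIC))
E
```

```text
yaw0 80.1 turn -0.1 p0 [0.4613 0.0229 0.2039]
{"delta_pos": [0.0428, -0.0028, 0.0008], "dr": [0.0102, -0.0011, 0.0002]}
{"delta_pos": [0.0429, -0.0027, 0.0008], "dr": [0.0, 0.0, 0.0002]}
{"delta_pos": [0.0428, -0.0028, 0.0008], "dr": [0.0, 0.0, 0.0001]}
{"delta_pos": [0.0428, -0.0028, 0.0007], "dr": [0.0, 0.0, 0.0002]}
{"delta_pos": [0.0429, -0.0028, 0.0008], "dr": [0.0, 0.0, 0.0002]}
end [0.4846 0.2363 0.2   ]
```

View pics/w10.png

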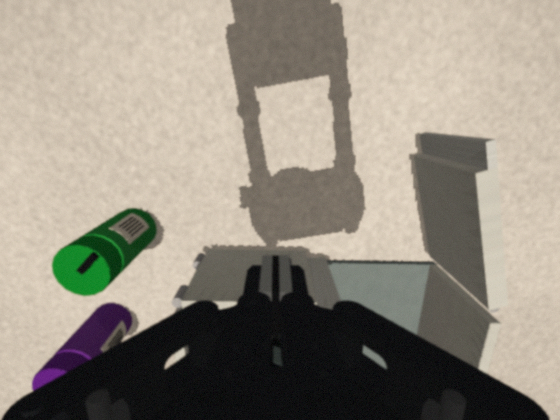

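View pics/s10z.png

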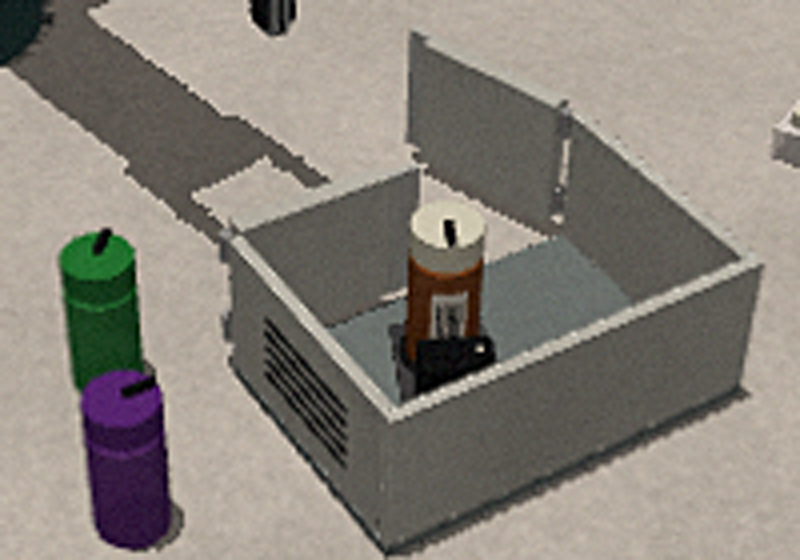

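Request:
{"name": "carry_out", "arguments": {
  "deltas": [
    {"delta_pos": [0.043, -0.003, 0], "dr": [0.009, 0, 0]},
    {"delta_pos": [0.043, -0.003, 0.001], "dr": [0, 0, 0]},
    {"delta_pos": [0.043, -0.003, 0.001], "dr": [0, 0, 0]},
    {"delta_pos": [0.043, -0.003, 0], "dr": [0, 0, 0]},
    {"delta_pos": [0.043, -0.003, 0], "dr": [0, 0, 0]},
    {"delta_pos": [0, 0, 0], "dr": [0, 0, 0]}
  ]
}}

```text
time: 15.52
tool_pos: [0.4799, 0.2395, 0.1957]
tcp_rot: [-2.397, -2.02, 0.012]
wrist_force: [-0.9, -0.6, -0.2]
width: -0.001
```

```bash
python3 - <<'E'
from door import *
d,_=snap('wrist','w11')
plan(w(-208,162,.085),80,3)
for q in [[*d['tool_pos'][:2],.12],w(*C(74,90,1,0,0),.12),w(*C(74,151,1,0,0),.12)]: print(proj(d,q).round(0))
E
```

```text
yaw0 80.2 turn -0.2 p0 [0.4797 0.238  0.1957]
{"delta_pos": [-0.0002, 0.0022, 0.0369], "dr": [-0.011, 0.0023, 0.0011]}
{"delta_pos": [-0.0003, 0.0017, 0.0369], "dr": [0.0, 0.0, 0.0011]}
{"delta_pos": [-0.0003, 0.0018, 0.0369], "dr": [0.0, 0.0, 0.001]}
end [0.4847 0.2362 0.085 ]
[278. 224.]
[224. 241.]
[198. 164.]
```

View pics/w11.png

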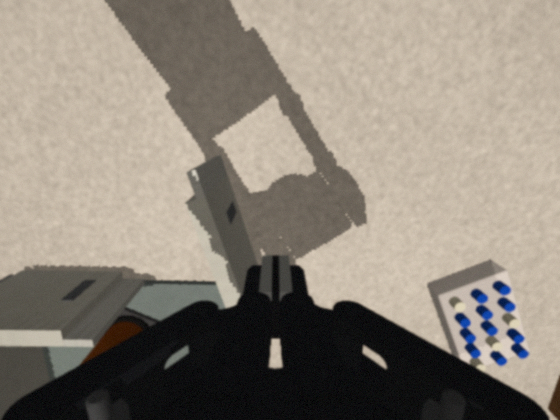

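Request:
{"name": "carry_out", "arguments": {
  "deltas": [
    {"delta_pos": [0, 0.002, 0.037], "dr": [-0.01, 0, 0]},
    {"delta_pos": [0, 0.002, 0.037], "dr": [0, 0, 0]},
    {"delta_pos": [0, 0.002, 0.036], "dr": [0, 0, 0]},
    {"delta_pos": [0, 0, 0], "dr": [0, 0, 0]}
  ]
}}

```text
time: 16.08
tool_pos: [0.4827, 0.2336, 0.0837]
tcp_rot: [-2.406, -2.018, 0.013]
wrist_force: [1.0, -0.1, 0.3]
width: 0.002
```

```bash
python3 - <<'E'
from door import *
seq([(*C(74,88,1),2)]+[(*C(t,88,1),1) for t in (66,58,50,42,34,26,18,11)],80,.085)
print(bot.read_state()['wrist_force'])
E
```

```text
p0 [0.4827 0.2336 0.0837]
[-0.009, 0.004, -0.001] [-0.006, 0.006, 0.0]
[-0.01, 0.004, 0.0] [0.0, 0.0, -0.001]
[-0.012, 0.0, 0.0] [0.0, 0.0, 0.0]
[-0.012, 0.002, 0.0] [0.0, 0.0, 0.0]
[-0.012, 0.004, 0.0] [0.0, 0.0, 0.0]
[-0.012, 0.006, 0.0] [0.0, 0.0, 0.0]
[-0.011, 0.008, 0.0] [0.0, 0.0, 0.0]
[-0.01, 0.01, 0.0] [0.0, 0.0, 0.0]
[-0.008, 0.011, 0.0] [0.0, 0.0, 0.0]
[-0.006, 0.011, 0.0] [0.0, 0.0, 0.0]
end [0.5241 0.1228 0.0846]
[ 0.99525299 -0.114189    0.3379903 ]
```

Request:
{"name": "carry_out", "arguments": {
  "deltas": [
    {"delta_pos": [-0.009, 0.004, -0.001], "dr": [-0.005, 0.004, 0]},
    {"delta_pos": [-0.01, 0.004, 0], "dr": [0, 0, 0]},
    {"delta_pos": [-0.012, 0, 0], "dr": [0, 0, 0]},
    {"delta_pos": [-0.012, 0.002, 0], "dr": [0, 0, 0]},
    {"delta_pos": [-0.012, 0.004, 0], "dr": [0, 0, 0]},
    {"delta_pos": [-0.012, 0.006, 0], "dr": [0, 0, 0]},
    {"delta_pos": [-0.011, 0.008, 0], "dr": [0, 0, 0]},
    {"delta_pos": [-0.01, 0.01, 0], "dr": [0, 0, 0]},
    {"delta_pos": [-0.008, 0.011, 0], "dr": [0, 0, 0]},
    {"delta_pos": [-0.006, 0.011, 0], "dr": [0, 0, 0]}
  ]
}}

```text
time: 17.32
tool_pos: [0.5283, 0.1248, 0.0887]
tcp_rot: [2.404, 2.018, 0.011]
wrist_force: [-0.2, 0.3, 0.3]
width: -0.001
```

```bash
python3 - <<'E'
from door import *
seq([(*C(t,88,1),1) for t in (6,2,0)],80,.085)
snap('wrist','w12')
E
```

```text
p0 [0.5283 0.1248 0.0887]
[-0.006, 0.004, 0.004] [0.006, -0.004, 0.0]
[-0.002, 0.007, 0.0] [0.0, 0.0, 0.0]
[-0.001, 0.004, 0.0] [0.0, 0.0, 0.0]
end [0.5416 0.1134 0.0847]
```

View pics/w12.png

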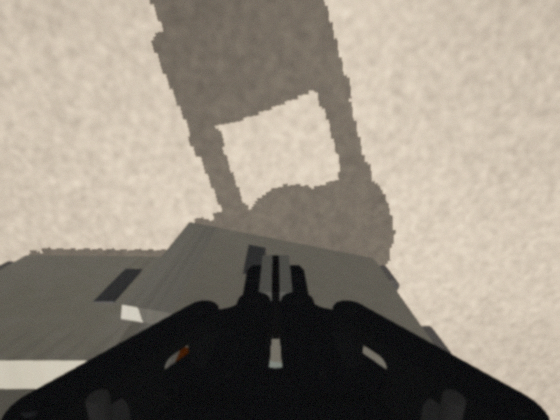

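Request:
{"name": "carry_out", "arguments": {
  "deltas": [
    {"delta_pos": [-0.005, 0.004, 0.003], "dr": [0, 0, 0]},
    {"delta_pos": [-0.002, 0.006, 0], "dr": [0, 0, 0]},
    {"delta_pos": [0, 0.003, 0], "dr": [0, 0, 0]},
    {"delta_pos": [0, 0.001, 0], "dr": [0, 0, 0]},
    {"delta_pos": [0, 0, 0], "dr": [0, 0, 0]}
  ]
}}

```text
time: 18.0
tool_pos: [0.5404, 0.1164, 0.086]
tcp_rot: [2.403, 2.019, 0.012]
wrist_force: [-0.9, 0.1, 0.7]
width: -0.0
```

Request:
{"name": "carry_out", "arguments": {
  "deltas": [
    {"delta_pos": [0, 0.001, 0], "dr": [0, 0, 0]},
    {"delta_pos": [0, 0.001, 0], "dr": [0, 0, 0]},
    {"delta_pos": [0, 0, 0], "dr": [0, 0, 0]}
  ]
}}

```text
time: 18.38
tool_pos: [0.5423, 0.1159, 0.086]
tcp_rot: [2.404, 2.019, 0.012]
wrist_force: [0.3, 0.3, -0.3]
width: 0.003
```

Request:
{"name": "carry_out", "arguments": {
  "deltas": [
    {"delta_pos": [0, 0.001, 0], "dr": [0, 0, 0]},
    {"delta_pos": [0, 0.001, 0], "dr": [0, 0, 0]},
    {"delta_pos": [0, 0, 0], "dr": [0, 0, 0]}
  ]
}}

```text
time: 18.75
tool_pos: [0.5443, 0.1155, 0.086]
tcp_rot: [2.404, 2.019, 0.012]
wrist_force: [-0.6, -0.2, -0.8]
width: -0.006
```

Request:
{"name": "carry_out", "arguments": {
  "deltas": [
    {"delta_pos": [0, 0.001, 0], "dr": [0, 0, 0]},
    {"delta_pos": [0, 0.001, 0], "dr": [0, 0, 0]},
    {"delta_pos": [0, 0, 0], "dr": [0, 0, 0]}
  ]
}}

```text
time: 19.12
tool_pos: [0.5444, 0.1154, 0.0859]
tcp_rot: [2.406, 2.02, 0.007]
wrist_force: [-6.3, 0.8, 5.2]
width: 0.004
```

Request:
{"name": "carry_out", "arguments": {
  "deltas": [
    {"delta_pos": [0, 0.001, 0], "dr": [0, 0, 0]},
    {"delta_pos": [0, 0.001, 0], "dr": [0, 0, 0]},
    {"delta_pos": [0, 0, 0], "dr": [0, 0, 0]}
  ]
}}

```text
time: 19.5
tool_pos: [0.5445, 0.1154, 0.0858]
tcp_rot: [-2.404, -2.018, -0.002]
wrist_force: [-12.3, 2.2, 9.6]
width: 0.0
```

Request:
{"name": "carry_out", "arguments": {
  "deltas": [
    {"delta_pos": [0, -0.01, 0], "dr": [0, 0, 0]},
    {"delta_pos": [0, -0.03, 0], "dr": [0, 0, 0]},
    {"delta_pos": [0, -0.03, -0.03], "dr": [0, 0, 0]},
    {"delta_pos": [0, -0.01, -0.05], "dr": [0, 0, 0]},
    {"delta_pos": [0, 0, -0.05], "dr": [0, 0, 0]},
    {"delta_pos": [0, 0, -0.05], "dr": [0, 0, 0]},
    {"delta_pos": [0, 0, 0], "dr": [0, 0, 0]}
  ]
}}

```text
time: 20.38
tool_pos: [0.4716, 0.1289, 0.2713]
tcp_rot: [2.399, 2.015, 0.028]
wrist_force: [0.2, 0.0, -0.3]
width: -0.002
```

```bash
python3 - <<'E'
from door import *
snap('wrist','w13');snap('top','t13');snap('scene','s13')
a=cv2.imread('pics/s13.png')[170:310,180:380]; b=cv2.imread('pics/t13.png')[130:280,200:350]
cv2.imwrite('pics/s13z.png',cv2.resize(a,(800,560),interpolation=cv2.INTER_CUBIC));cv2.imwrite('pics/t13z.png',cv2.resize(b,(600,600),interpolation=cv2.INTER_CUBIC))
E
```

```text
(no output)
```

View pics/w13.png

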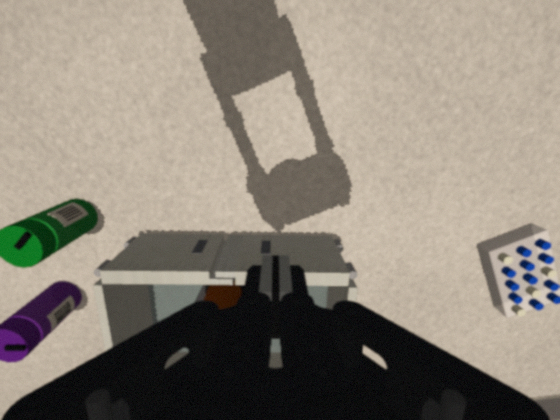

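View pics/s13z.png

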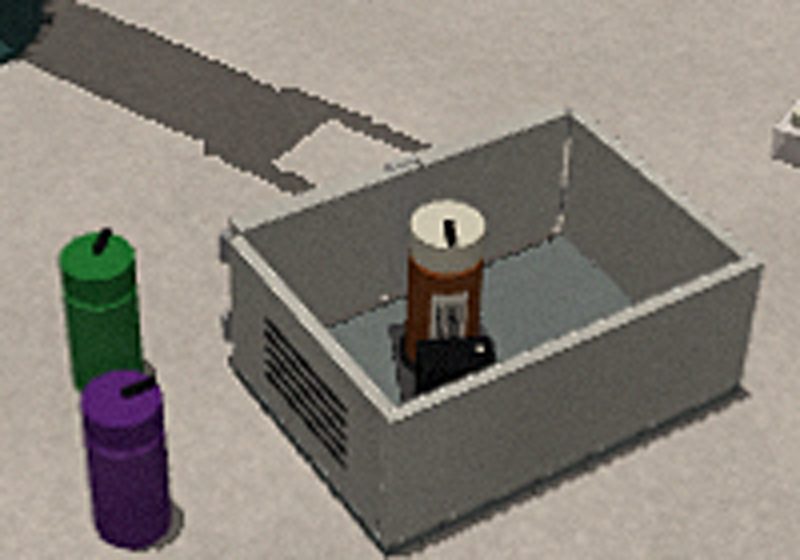

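View pics/t13z.png

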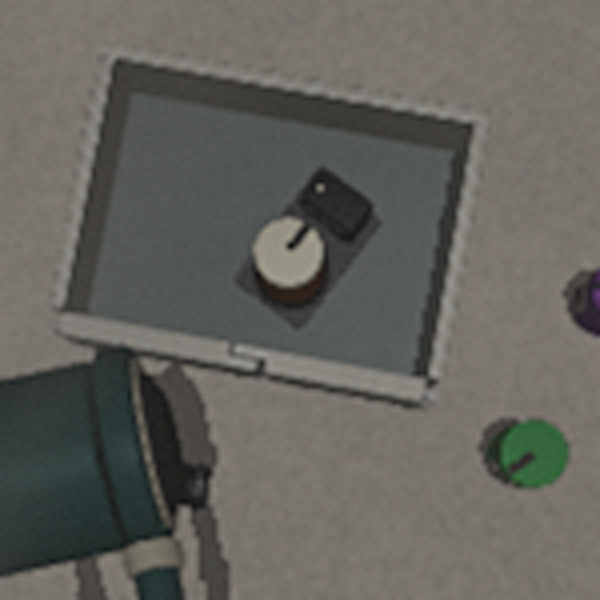

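```bash
python3 - <<'E'
from h import *
s=bot.read_state();print(s['time'],s['wrist_force'],s['tool_pos']); print(bot.finish_job())
E
```

```text
20.525 [-0.46776456 -0.36554246  0.15066883] [0.46769372 0.12806885 0.26462502]
the job is handed in; nothing more can be done
None
```

The jar's label now faces the scanner, both door leaves are shut in the order you asked, and the job was handed in at 20.5 s. The hand-in call gives no verdict, so what follows rests on my own checks.

- **Jar turn:** I gripped the jar by the cap and turned it about 150°. The turn carried it about 9 mm off centre, so I lifted it slightly, moved it back and set it down again. After release, the wrist picture put the cap rib at about −36° to −37°. The scanner's edges read between −35.3° and −38.7° in that picture, so label and scanner agree to about 1–2°.
- **Jar position:** The fits of the jar's foot and of its cap put it within about 1–1.5 mm of the pad centre. Camera calibration is only good to about 2 mm.
- **Doors:** I pushed the rebated leaf shut first, with the flanged leaf still at its starting opening of about 74°. Then I shut the flanged leaf. I pressed each against its stop to about 15 N, and the finger stopped moving while the force rose.
- **Final pictures:** The top view shows both leaves in line with the front and the flange lapped over the tongue. The scene view shows the label towards the scanner and the jar upright.
- **Bystanders:** The moves stayed clear of the bottle, the vial tray, the clear jar and the two look-alike jars. In the last pictures the tray and both look-alikes stand where they did. I did not re-measure the bottle and the clear jar, and the arm did not come near them.
- **Disagreement:** My bay corner fit had outliers of up to about 13 pixels in one wrist view, taken while the arm was still settling. For that reason I set the door stops by contact force rather than by computed position.

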